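Free the pawl of a ski-tuning stand with the shoehorn and lower its saddle

TASK

The ski-tuning stand is still jacked up: slip the steel shoehorn's round handle under the stand's pawl from the side and, without forcing anything (under 8 N), swing the pawl over until it lies right back on its stop, touching it with nothing but the shoehorn. Lay the shoehorn down clear of the stand, then press the saddle slowly down by its top until it lands on its end stop and hold it down there with about 12 N, never 20, for a second so that its brake sets. Leave the other things on the shelf alone.

Things in the scene. Friction and masses are not known exactly. Their poses are not given: they have to be found in the camera images.
- stand: Steel ski-tuning stand fixed to the shelf. Origin: under its foot, at the post; z up, +x to the pawl side (roughly away from the robot), y across. Foot x -70 to +80, y +-55, 12 mm high. Upright open channel, z 12 to 115 mm: two rigid side plates, |y| 16 to 24 mm, with straight upright front edges at x = +20 mm, flush with the teeth tips. In front, the pawl bracket.
- pawl (a joint): Turn of the pawl (rad): 0 engaged, leaning 35 degrees from upright towards the post, nose below a tooth; grows as it swings out to the stand's +x; 0.61 upright; 1.75 laid back on its stop. Stiff pivot (0.06 N m): it stays where left. Pivot axis along y at x 46 mm on the stand, 1 mm below the ledge top; boss radius 8 mm. A handle under the pawl carries it round on an arc about the pivot.
- saddle (a joint): Height (m) of saddle and toothed post: starts near 0.05, moves vertically only. A brake holds it up; with the pawl laid back it goes down under an extra 2 to 6 N on its top, until its underside lands on the end stop, a rubber-tipped fork (about 4 N/mm) clamped to the channel's sides: anywhere from 0.004 to 0.018 on this joint, not measured; feel or look for it. Pawl engaged, it locks within 20 mm.
- saddle_top (a point): Centre of the saddle's flat rubber top, 154 mm above the shelf at joint value 0. The saddle is 64 mm (x) by 90 mm (y), 17 mm thick, with end lips 4 mm high at |y| 37 to 45 mm. Its brake sets when it is held down on the end stop with about 12 N (8 to 20 will do) for a second (half is enough).
- shoehorn: Steel shoehorn, 330 mm, about 0.15 kg, level across two rests. Origin: on its axis, mid grip, 50 mm above the shelf; +x to the round handle end. Flat-sided grip: x +-40 mm, 12 wide, 16 high. Round handle: 12 mm diameter, x 40 to 135 mm. Blade: x -95 to -195 mm, 38 wide. Its starting place is where to lay it back; flat on the shelf clear of the stand is as good.
- shoehorn_tip (a point): Rounded end of the handle, on its axis, 135 mm from the grip's middle. The handle goes along the stand's y into the three-cornered opening between ledge, plate edges and engaged pawl (a 6 mm thick bar, |y| under 8, 57 mm long): handle axis 6 to 10 mm above the ledge, 6 to 8 mm off the plate edges. The pawl gives. Pivot cheeks: |y| 10 to 14, x 41 to 55 mm, 5 mm above the ledge.
- boot_brush: Bystander: plastic boot brush 140 x 45 x 41 mm, origin under its middle. Leave alone.
- wax_tin: Bystander: closed round tin 76 mm across, 28 mm high, origin under its middle. Leave alone.
- headlamp: Bystander: headlamp about 50 x 64 x 40 mm, origin under its middle. Leave alone.
- carabiner: Bystander: aluminium carabiner about 110 x 54 x 10 mm lying flat, origin under its middle. Leave alone.
- rests: Fixed wooden holder of the shoehorn, origin under its middle, x along the shoehorn. Foot 190 x 50 x 10 mm; two uprights at x +75 and -65 mm, 12 mm thick, 36 mm wide; the shoehorn lies on them at 44 mm, between lips (18 mm apart) that reach 52 mm.
- plate_edge (a point): Point midway between the side plates' front edges, 69 mm above the shelf. From it the bracket's flat ledge runs out: x +20 to +42 mm on the stand, |y| to 30 mm. The bracket is bolted in slots: its ledge top is anywhere from 55 to 70 mm above the shelf and is not measured; feel or look for it. Bracket and plates are rigid.

How it is judged:
On the way, in this order (a step that is already met when the one before it is completed fails the run):
1. the pawl lies back while the saddle is still up (value of joint pawl above 1.55 rad and value of joint saddle above 0.03 m), for 0.2 s.
2. the shoehorn is laid down clear of the stand, the saddle still up (height (world z) of shoehorn below 0.06 m and linear speed of shoehorn below 0.02 m/s and contact force between the fingers and shoehorn below 0.1 N and contact force between shoehorn and stand below 0.1 N and value of joint saddle above 0.03 m), for 0.2 s.
3. the saddle stands still on its end stop, held down with over 8 N (value of joint saddle below 0.021 m and velocity of joint saddle above -0.003 m/s and contact force between the fingers and saddle above 8 N), for 0.5 s.
At the end, for the whole second after the job is handed in: The pawl lies back (over 1.55 rad), the saddle is down on its end stop (joint below 0.021 m), the shoehorn lies at rest on its rests or the shelf (origin below 60 mm), not touching the stand (value of joint pawl above 1.55 rad and value of joint saddle below 0.021 m and height (world z) of shoehorn below 0.06 m and linear speed of shoehorn below 0.02 m/s and contact force between shoehorn and stand below 0.1 N).
It fails at once if the shoehorn pushes any part of the stand with more than 8 N (contact force between shoehorn and stand above 8 N).
It fails at once if the pawl is touched by fingers or arm (contact force between any of the fingers, the arm and pawl above 0.3 N).
It fails at once if the saddle is pressed with more than 20 N (contact force between any of the fingers, the arm and saddle above 20 N).
It fails at once if the saddle comes down faster than 0.15 m/s (velocity of joint saddle below -0.15 m/s).
It fails at once if a bystander is moved more than 15 mm (distance of any of boot_brush, wax_tin, headlamp, carabiner from where it was at the start of the episode above 0.015 m).
It also fails if it takes over 72 s, if anything falls off the work surface, if the arm or the gripper's body presses on something with over 40 N, if the wrist force passes 120 N, or if a joint passes its speed limit or range.

ROBOT

A 7-joint arm with a two-finger parallel gripper is mounted at the origin on the work surface. World frame = base frame: x ahead of the robot, y to its left, z up, the work surface at z = 0. Lengths are in m, angles in rad, forces in N, time in s.
With the tool pointing down it reaches from about 0.425 to 0.875 m from the base axis. Payload 9.9 kg.
Tool frame: the origin (TCP) lies on the centre line of the jaws, within the pads' length; the fingertips stand 25 mm ahead of it and the grasp point (between the pads) lies 6 mm ahead of it; z points along the fingers, y is the line along which they close (so a half turn about z gives the same grasp; the last joint's range is limited). The gripper opens to 85 mm and grips with 20 to 120 N. Pads are 22 mm wide; open, the fingers measure 114 mm over their backs; the gripper's body (76 mm by 85 mm) begins 54 mm behind the grasp point. The pads swing forward as they close: fully open they stand 13 mm farther back than shut.
Start: joints at [1.12, 0.576, 0.025, 1.437, -0.015, 1.129, -0.057], TCP at [0.242, -0.63, 0.256] pointing down, gripper open.
Joint ranges: [-2.76, 2.76], [-0.34, 2.15], [-1.52, 1.57], [0.19, 2.46], [-1.09, 4.23], [0.17, 1.99], [-2.82, 2.82]. Speed limits (rad/s): [2.22, 2.22, 3.01, 3.01, 3.14, 3.14, 3.14].

INTERFACE

Orientations are given as a rotation vector (axis times angle).
In Python, from cell import ctrl, viewer gives the robot as it stands.
- The arm moves only by the tool arm_command, never from a script. Its argument "series" is a list of rows, each an object of numbers: "tx", "ty", "tz": the shift along the tool's x, y, z in mm; "wx", "wy", "wz": the turn, a rotation vector about the tool's x, y, z in degrees; "claw": the opening, from 0 (shut) to 1 (fully open). A call has 1 to 10 rows; each row shifts and turns the commanded pose from where the row before left it, along the tool's axes as they then stand; what a row does not reach is not made up. A row lasts 1/8 s, in which the tool goes at most 62.5 mm and 10.7 degrees, less where a joint would pass 70% of its speed; a pose out of reach is approached as far as the arm can. A call with a gripper value outside its range is refused whole. The fingers move at their own pace and stop on an object; the grip force is fixed at half the most. Time passes only in rows, so rows that do not move let the fingers close. It gives the time, the measured TCP pose, the force, the opening and the grip force at its end, in the units of the state.
- ctrl.state(): the state, without advancing time (a new reading comes with each control period).
- viewer.get_image(name): name is "scene" or "top" or "wrist"; returns a dict with "color" (480x640x3 uint8, red, green, blue), "z_map" (480x640 float32, m along the optical axis (not along the pixel's ray), 0 where there is no reading), "intrinsics" (3x3 intrinsics, pixels), "k1" (the pictures are not rectified: a ray, as slopes to the right and down, at radius r is drawn at 1 + k1 r^2 times it, then the intrinsics apply), "cam_to_world" (4x4, takes a point from camera to world coordinates); the wrist camera has in their place "hand_eye" (4x4, takes a point from camera to tool coordinates, whose origin is the TCP and whose axes are the flange's). Camera axes: x right, y up, looking along -z (the intrinsics and any distortion apply to the point x, -y, -z); pixel columns grow to the right and rows downward; lengths in m; the calibration is good to about 2 mm. A picture is of the moment at which its call begins: read the wrist's pose just before it.
- ctrl.job_done(): hands the job in; it is judged then, once.
The state is a dict: "time": time; "qpos": joint angles; "dq": joint speeds; "effort": joint torques, N m; "tool_pos": TCP position; "tcp_rot": TCP orientation; "ft_force": force on the tool from outside, world axes, zero at the start; "torque": the same for the moment, N m; "opening": finger opening in m; "finger_force": force on a finger pad.
Only numpy, scipy, OpenCV 4.12 (cv2) and the standard library are available. Lean on these libraries where they do the work, as an engineer would, in place of code of your own. Each camera call takes 0.05 s, during which the arm holds its last target. There are 200 camera calls.

## Working session

There is one attempt and no reset: what is moved stays moved. The work goes in short steps, Python scripts to look and compute and a tool call to move; the robot and the scene stay as the last step left them, time stands still between calls to the robot, and variables do not carry over. Pictures are saved under pics/ and viewed, at most 10 in all, crops included, and the job is handed in when it is done.

Besides the shell and the picture viewer there is one more tool, called after "Emit:" as a command line: name --argument value ..., lists and objects as JSON in quotes. arm_command: Moves the arm, as the interface text tells. Its arguments: {"type":"object","properties":{"series":{"type":"array","items":{"type":"object","properties":{"tx":{"type":"number"},"ty":{"type":"number"},"tz":{"type":"number"},"wx":{"type":"number"},"wy":{"type":"number"},"wz":{"type":"number"},"claw":{"type":"number"}}}}},"required":["series"]}

```bash
mkdir -p pics; cat > h.py <<'E'
import numpy as np, cv2
from cell import ctrl, viewer
from scipy.spatial.transform import Rotation as R
def cam(name):
    s=ctrl.state(); d=viewer.get_image(name)
    if 'hand_eye' in d:
        T=np.eye(4);T[:3,:3]=R.from_rotvec(s['tcp_rot']).as_matrix();T[:3,3]=s['tool_pos']
        d['T']=T@d['hand_eye']
    else: d['T']=d['cam_to_world']
    return d
def cloud(d):
    K=d['intrinsics'];k=d['k1'];h,w=d['z_map'].shape
    v,u=np.mgrid[0:h,0:w].astype(float)
    p=cv2.undistortPoints(np.stack([u.ravel(),v.ravel()],1)[:,None],K,np.array([k,0,0,0,0.]))[:,0].reshape(h,w,2)
    z=d['z_map']; P=np.stack([p[...,0]*z,-p[...,1]*z,-z],-1)
    W=P@d['T'][:3,:3].T+d['T'][:3,3]; W[z==0]=np.nan
    return W
E
python3 - <<'E'
from h import *
s=ctrl.state();print(s)
for n in('scene','top'):
    d=cam(n);cv2.imwrite(f'pics/{n}0.png',d['color'][...,::-1]);np.savez(f'{n}0.npz',**d)
    print(n,d['T'],d['intrinsics'],d['k1'])
E
```

```text
{'time': 0.0, 'qpos': array([ 1.12020321,  0.57648629,  0.02482565,  1.43794011, -0.01502351,
        1.1289555 , -0.05651616]), 'dq': array([-6.03636233e-04, -1.62573476e-03, -5.56116103e-04,  3.64724295e-05,
       -3.20134511e-06, -1.22697743e-03,  3.72465572e-04]), 'effort': array([-8.96173497e-04, -7.65758014e+01,  2.25034989e+00, -2.85962909e+01,
        1.55138149e-02,  1.27674354e-02,  3.24936946e-05]), 'tool_pos': array([ 0.2419462 , -0.62970545,  0.25546165]), 'tcp_rot': array([-3.08735934e+00, -5.72682258e-01,  5.38845434e-04]), 'ft_force': array([-0.37182917, -0.14048487, -0.35393648]), 'torque': array([0.00123291, 0.03521953, 0.0257546 ]), 'finger_force': 0.0, 'opening': 0.08541397899772271}
scene [[ 4.91151178e-02 -8.15876009e-01  5.76137174e-01  1.26788722e+00]
 [ 9.98792658e-01  4.06776531e-02 -2.75418745e-02  2.12722711e-02]
 [-9.65153541e-04  5.76794302e-01  8.16888855e-01  1.10843923e+00]
 [ 0.00000000e+00  0.00000000e+00  0.00000000e+00  1.00000000e+00]] [[579.16787287   0.         318.5622693 ]
 [  0.         579.16787287 238.39994393]
 [  0.           0.           1.        ]] -0.12761929221305274
top [[ 7.71088066e-05  9.85233894e-01 -1.71213810e-01  3.79066055e-01]
 [-9.99966595e-01 -1.32340619e-03 -8.06576800e-03  2.90762274e-02]
 [-8.17325343e-03  1.71208712e-01  9.85200880e-01  1.21700272e+00]
 [ 0.00000000e+00  0.00000000e+00  0.00000000e+00  1.00000000e+00]] [[492.75915187   0.         315.01476477]
 [  0.         492.75915187 237.88341253]
 [  0.           0.           1.        ]] -0.11778833342804589
```

View pics/scene0.png

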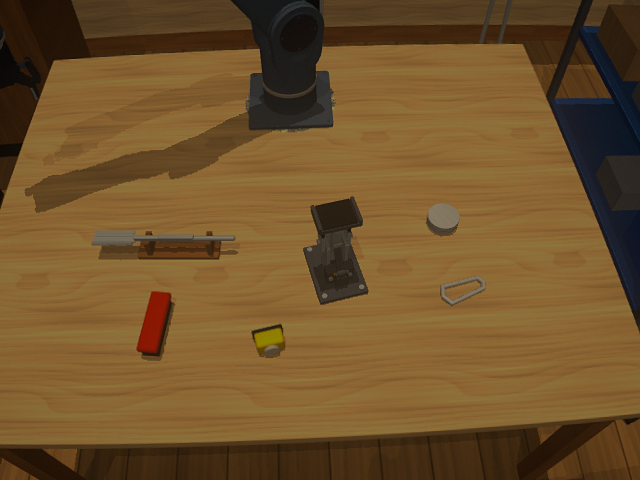

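View pics/top0.png

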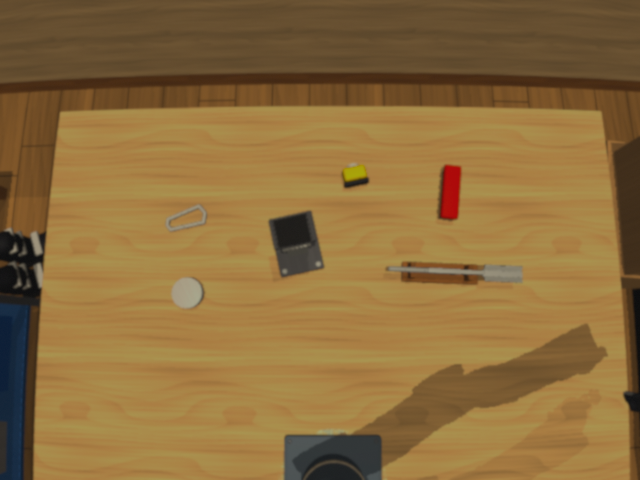

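The scene view shows the stand at about (335,250) with the pawl side facing the camera, the shoehorn at about (165,240) with its handle to the right, and the bystanders well clear. The top view shows the saddle at (293,231) and the shoehorn tip at (388,268).

```bash
python3 - <<'E'
from h import *
for n in('scene','top'):
    d=dict(np.load(n+'0.npz'));W=cloud(d);C=d['color'].astype(int);z=W[...,2]
    def rep(nm,m):
        p=W[m];q=p[:,:2].astype(np.float32)
        r=cv2.minAreaRect(q);print(n,nm,len(p),'c',np.round(r[0],4),'sz',np.round(r[1],4),'ang',round(r[2],2),'z med',np.round(np.median(p[:,2]),4), 'pc', np.round(q.mean(0),4))
    reg=(W[...,0]>.35)&(W[...,0]<.7)&(W[...,1]>-.1)&(W[...,1]<.2)
    rep('saddle',reg&(z>.19)&(z<.225)); rep('foot',reg&(z>.007)&(z<.016))
    zz=z[reg&(z>.19)]; print(np.percentile(zz,[5,50,95]))
    reg2=(W[...,0]>.3)&(W[...,0]<.7)&(W[...,1]>-.6)&(W[...,1]<-.1)
    sat=C.max(-1)-C.min(-1)
    m=reg2&(z>.03)&(z<.075)&(sat<35)
    rep('horn',m)
    P=W[m];c=P[:,:2].mean(0);u=np.linalg.svd(P[:,:2]-c,full_matrices=0)[2][0];u*=np.sign(u[1]);s=(P[:,:2]-c)@u;print('axis',u,'yaw',np.degrees(np.arctan2(u[1],u[0])),'tip',c+u*s.max(),'end',c+u*s.min())
    hm=s>s.max()-.09;a=P[hm][:,:2];c=a.mean(0);u2=np.linalg.svd(a-c,full_matrices=0)[2][0];print('handle',c,np.degrees(np.arctan2(u2[1],u2[0])),np.percentile(P[hm][:,2],[5,50,95]))
    fl=(z<.02)&(z>-.02);print('floor',np.nanmedian(z[fl]))
    # pawl area cloud: points near the front of stand
    np.save(n+'W.npy',W)
E
```

```text
scene saddle 1370 c [0.5745 0.0891] sz [0.0672 0.0907] ang 12.7 z med 0.2064 pc [0.5787 0.0888]
scene foot 1526 c [0.5206 0.0536] sz [0.2758 0.2841] ang 86.85 z med 0.0116 pc [0.599  0.0854]
[0.19651342 0.20644646 0.21115629]
scene horn 1142 c [ 0.5022 -0.2954] sz [0.3276 0.0409] ang 87.58 z med 0.0519 pc [ 0.5017 -0.3283]
axis [0.06861477 0.99764323] yaw 86.0655718070365 tip [ 0.51522856 -0.13200355] end [ 0.49275162 -0.45881311]
handle [ 0.51114318 -0.17687049] -92.84187523718558 [0.04867023 0.05367756 0.05835027]
floor -0.00012215979147722766
top saddle 1310 c [0.5719 0.0849] sz [0.0645 0.09  ] ang 12.55 z med 0.2064 pc [0.5703 0.0845]
top foot 1066 c [0.5333 0.0321] sz [0.2586 0.2744] ang 88.97 z med 0.0113 pc [0.5429 0.0752]
[0.20102551 0.20635665 0.21069695]
top horn 944 c [ 0.4998 -0.298 ] sz [0.3224 0.0359] ang 87.27 z med 0.0523 pc [ 0.4978 -0.3451]
axis [0.04550875 0.99896394] yaw 87.39163992151 tip [ 0.50725257 -0.13696216] end [ 0.49258224 -0.45899097]
handle [ 0.50549938 -0.18475323] -92.77608744121935 [0.05104863 0.05495085 0.05853083]
floor -0.0005346526068386037
```

Emit:
arm_command --series '[{"wz":-9.5},{"wz":-9.5},{"wz":-9.5},{"wz":-9.5},{"wz":-9.5},{"wz":-9.5},{"wz":-9.3},{}]'

```text
invalid input
```

Emit:
arm_command --series '[{"tx":42,"ty":27,"tz":6},{"tx":42,"ty":27,"tz":6},{"tx":42,"ty":27,"tz":6},{"tx":42,"ty":27,"tz":6},{"tx":42,"ty":27,"tz":6},{"tx":42,"ty":27,"tz":6},{"tx":42,"ty":27,"tz":6},{"tx":42,"ty":27,"tz":6},{"tx":40,"ty":27,"tz":6},{}]'

```text
invalid input
```

```bash
cat >> h.py <<'E'
def pose():
    s=ctrl.state();M=R.from_rotvec(s['tcp_rot']).as_matrix();return s,np.array(s['tool_pos']),M
def delta(target,yaw):  # tool-frame shift (mm) at the present attitude, and wz (deg) for tool x yaw
    s,p,M=pose();print('t',round(s['time'],2),'pos',np.round(p*1e3,1),'xyaw',round(np.degrees(np.arctan2(M[1,0],M[0,0])),2),'tilt',np.round(M[:,2],4),'F',np.round(s['ft_force'],2),'open',round(s['opening'],4),s['finger_force'])
    print('shift',np.round(M.T@(np.array(target)-p)*1e3,1),'wz',-round((yaw-np.degrees(np.arctan2(M[1,0],M[0,0]))+180)%360-180,2))
E
python3 - <<'E'
from h import *
delta([.503,-.26,.2],87.3)
d=cam('wrist');cv2.imwrite('pics/w1.png',d['color'][...,::-1]);np.savez('w1.npz',**d)
W=cloud(d);C=d['color'].astype(int);z=W[...,2];sat=C.max(-1)-C.min(-1)
m=(z>.046)&(z<.07)&(sat<40)&(W[...,0]>.45)&(W[...,0]<.56)&(W[...,1]<-.1)
P=W[m];print(len(P))
for y0 in np.arange(-.46,-.12,.02):
    q=P[(abs(P[:,1]-y0)<.01)]
    if len(q)>5: print(round(y0,2),len(q),np.round([np.median(q[:,0]),np.ptp(np.percentile(q[:,0],[3,97])),np.percentile(q[:,2],90)],4))
print('tip y',P[:,1].max())
E
```

```text
t 0.1 pos [ 242.  -629.8  255.6] xyaw 21.02 tilt [-6.0e-04  1.3e-03 -1.0e+00] F [0.38 0.6  0.13] open 0.0855 0.0
shift [ 376.3 -251.4   55.9] wz -66.28
0Traceback (most recent call last):
  File "<stdin>", line 10, in <module>
    return umr_maximum(a, axis, None, out, keepdims, initial, where)
ValueError: zero-size array to reduction operation maximum which has no identity
```

View pics/w1.png

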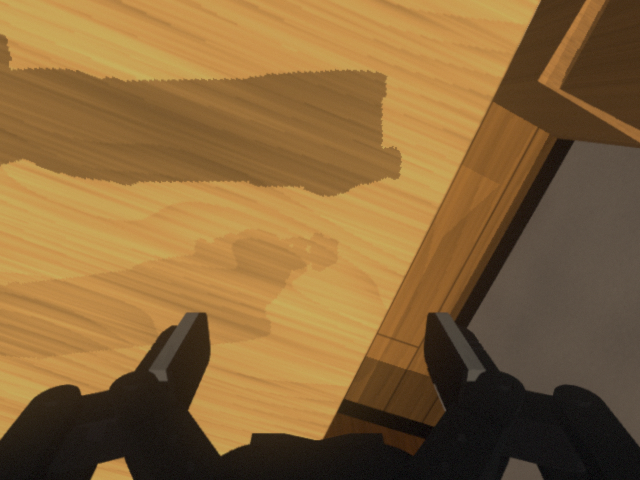

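The move was refused, so this picture shows only empty table from the start pose. I suspect the empty rows, so I'll write the keys out.

Emit:
arm_command --series '[{"wz":-9.5},{"wz":-9.5},{"wz":-9.5},{"wz":-9.5},{"wz":-9.5},{"wz":-9.5},{"wz":-9.3}]'

```text
invalid input
```

Emit:
arm_command --series '[{"tx":0,"ty":0,"tz":0,"wx":0,"wy":0,"wz":-9.5,"claw":1},{"tx":0,"ty":0,"tz":0,"wx":0,"wy":0,"wz":-9.5,"claw":1},{"tx":0,"ty":0,"tz":0,"wx":0,"wy":0,"wz":-9.5,"claw":1},{"tx":0,"ty":0,"tz":0,"wx":0,"wy":0,"wz":-9.5,"claw":1},{"tx":0,"ty":0,"tz":0,"wx":0,"wy":0,"wz":-9.5,"claw":1},{"tx":0,"ty":0,"tz":0,"wx":0,"wy":0,"wz":-9.5,"claw":1},{"tx":0,"ty":0,"tz":0,"wx":0,"wy":0,"wz":-9.3,"claw":1}]'

```text
time: 1.02
tool_pos: [0.2419, -0.63, 0.2559]
tcp_rot: [-2.267, -2.174, -0.0]
ft_force: [-1.0, 0.6, -0.2]
opening: 0.0852
finger_force: 0.0
```

All keys are required.

Emit:
arm_command --series '[{"tx":42,"ty":27,"tz":6,"wx":0,"wy":0,"wz":0,"claw":1},{"tx":42,"ty":27,"tz":6,"wx":0,"wy":0,"wz":0,"claw":1},{"tx":42,"ty":27,"tz":6,"wx":0,"wy":0,"wz":0,"claw":1},{"tx":42,"ty":27,"tz":6,"wx":0,"wy":0,"wz":0,"claw":1},{"tx":42,"ty":27,"tz":6,"wx":0,"wy":0,"wz":0,"claw":1},{"tx":42,"ty":27,"tz":6,"wx":0,"wy":0,"wz":0,"claw":1},{"tx":42,"ty":27,"tz":6,"wx":0,"wy":0,"wz":0,"claw":1},{"tx":42,"ty":27,"tz":6,"wx":0,"wy":0,"wz":0,"claw":1},{"tx":40,"ty":27,"tz":6,"wx":0,"wy":0,"wz":0,"claw":1},{"tx":0,"ty":0,"tz":0,"wx":0,"wy":0,"wz":0,"claw":1}]'

```text
time: 2.28
tool_pos: [0.5048, -0.2614, 0.2019]
tcp_rot: [-2.264, -2.176, -0.003]
ft_force: [-0.0, -0.4, 0.0]
opening: 0.0855
finger_force: 0.0
```

```bash
cat > w.py <<'E'
from h import *
delta([.503,-.26,.2],87.3)
d=cam('wrist');cv2.imwrite('pics/w2.png',d['color'][...,::-1]);np.savez('w2.npz',**d)
print(d['hand_eye'],d['intrinsics'],d['k1'])
W=cloud(d);C=d['color'].astype(int);z=W[...,2];sat=C.max(-1)-C.min(-1)
m=(z>.046)&(z<.07)&(sat<40)&(W[...,0]>.45)&(W[...,0]<.56)&(W[...,1]<-.1)
P=W[m];print(len(P))
for y0 in np.arange(-.46,-.12,.02):
    q=P[(abs(P[:,1]-y0)<.01)]
    if len(q)>5: print(round(y0,2),len(q),np.round([np.median(q[:,0]),np.ptp(np.percentile(q[:,0],[3,97])),np.percentile(q[:,2],90)],4))
if len(P): print('tip y',P[:,1].max())
E
python3 w.py
```

```text
t 2.27 pos [ 504.8 -261.4  201.9] xyaw 87.71 tilt [ 7.0e-04  2.4e-03 -1.0e+00] F [-0.01 -0.42  0.  ] open 0.0855 0.0
shift [ 1.3 -1.8  1.9] wz 0.41
[[ 8.73307637e-05  9.47398804e-01  3.20055461e-01  8.24706733e-02]
 [ 9.99999717e-01 -3.21915295e-04  6.80042848e-04  4.81321089e-04]
 [ 7.47302529e-04  3.20055311e-01 -9.47398564e-01 -1.17205754e-01]
 [ 0.00000000e+00  0.00000000e+00  0.00000000e+00  1.00000000e+00]] [[378.64564762   0.         316.66102212]
 [  0.         378.64564762 239.20012177]
 [  0.           0.           1.        ]] -0.030158665095871312
8892
-0.46 282 [0.4959 0.0356 0.0531]
-0.44 756 [0.4954 0.0368 0.0535]
-0.42 815 [0.4964 0.0367 0.0535]
-0.4 869 [0.4973 0.0364 0.0534]
-0.38 925 [0.4981 0.0368 0.0534]
-0.36 451 [0.4984 0.0354 0.0558]
-0.34 263 [0.4999 0.0097 0.0564]
-0.32 291 [0.5009 0.0091 0.0565]
-0.3 345 [0.502  0.0112 0.0583]
-0.28 400 [0.5028 0.0112 0.0584]
-0.26 429 [0.5037 0.011  0.0584]
-0.24 468 [0.5048 0.0113 0.0585]
-0.22 497 [0.5057 0.0113 0.0572]
-0.2 505 [0.5065 0.011  0.056 ]
-0.18 533 [0.5079 0.0108 0.056 ]
-0.16 563 [0.5088 0.0105 0.056 ]
-0.14 500 [0.5098 0.0107 0.0558]
tip y -0.1319676158317724
```

View pics/w2.png

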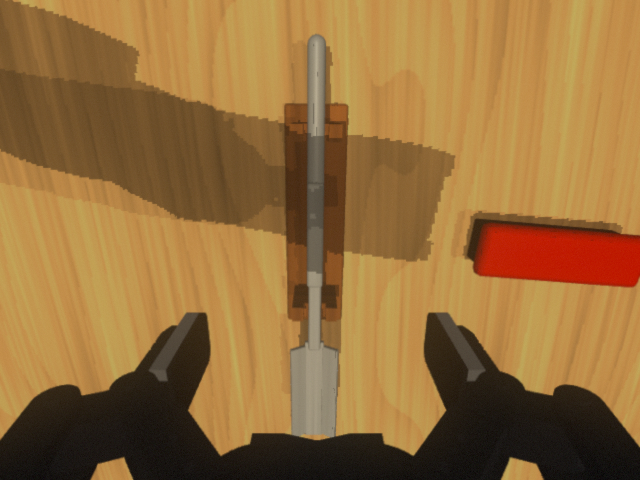

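The wrist picture shows the shoehorn centred at column 316, with its tip at (316,38), its grip at rows 180–285 and the brush clear to the right. I'll go down and grip at +10 mm.

Emit:
arm_command --series '[{"tx":4.3,"ty":-1.0,"tz":30,"wx":0,"wy":0,"wz":0.4,"claw":1},{"tx":0,"ty":0,"tz":40,"wx":0,"wy":0,"wz":0,"claw":0.7},{"tx":0,"ty":0,"tz":40,"wx":0,"wy":0,"wz":0,"claw":0.5},{"tx":0,"ty":0,"tz":26,"wx":0,"wy":0,"wz":0,"claw":0.5},{"tx":0,"ty":0,"tz":10,"wx":0,"wy":0,"wz":0,"claw":0.5},{"tx":0,"ty":0,"tz":0,"wx":0,"wy":0,"wz":0,"claw":0.5}]'

```text
time: 3.08
tool_pos: [0.5012, -0.2622, 0.0562]
tcp_rot: [-2.281, -2.159, 0.001]
ft_force: [-0.4, 1.1, 0.6]
opening: 0.0427
finger_force: 0.0
```

```bash
python3 -c "
from h import *
delta([.5038,-.257,.056],87.26)"
```

```text
t 3.08 pos [ 501.2 -262.2   56.2] xyaw 86.86 tilt [-8.e-04 -1.e-04 -1.e+00] F [-0.4   1.13  0.62] open 0.0427 0.0
shift [5.4 2.4 0.2] wz -0.4
```

Emit:
arm_command --series '[{"tx":5.4,"ty":2.4,"tz":0,"wx":0,"wy":0,"wz":-0.4,"claw":0.5},{"tx":0,"ty":0,"tz":0,"wx":0,"wy":0,"wz":0,"claw":0.5},{"tx":0,"ty":0,"tz":0,"wx":0,"wy":0,"wz":0,"claw":0.5}]'

```text
time: 3.45
tool_pos: [0.5046, -0.2563, 0.0569]
tcp_rot: [2.272, 2.168, 0.0]
ft_force: [-0.1, -0.1, -0.4]
opening: 0.0425
finger_force: 0.0
```

```bash
python3 -c "
from h import *
delta([.5038,-.257,.056],87.26)"
```

```text
t 3.45 pos [ 504.6 -256.3   56.9] xyaw 87.33 tilt [ 9.e-04 -5.e-04 -1.e+00] F [-0.14 -0.14 -0.44] open 0.0425 0.0
shift [-0.7 -0.8  0.9] wz 0.07
```

Emit:
arm_command --series '[{"tx":0,"ty":-0.8,"tz":0.9,"wx":0,"wy":0,"wz":0,"claw":0.3},{"tx":0,"ty":0,"tz":0,"wx":0,"wy":0,"wz":0,"claw":0},{"tx":0,"ty":0,"tz":0,"wx":0,"wy":0,"wz":0,"claw":0},{"tx":0,"ty":0,"tz":0,"wx":0,"wy":0,"wz":0,"claw":0},{"tx":0,"ty":0,"tz":0,"wx":0,"wy":0,"wz":0,"claw":0},{"tx":0,"ty":0,"tz":0,"wx":0,"wy":0,"wz":0,"claw":0}]'

```text
time: 4.2
tool_pos: [0.5035, -0.2564, 0.0555]
tcp_rot: [2.273, 2.169, -0.0]
ft_force: [-0.6, -0.3, 5.2]
opening: 0.011
finger_force: 59.4
```

```bash
python3 -c "
from h import *
delta([.5038,-.257,.056],87.26)"
```

```text
t 4.2 pos [ 503.5 -256.4   55.5] xyaw 87.31 tilt [ 0.e+00 -1.e-04 -1.e+00] F [-0.59 -0.28  5.25] open 0.011 59.40492868423462
shift [-0.6  0.3 -0.5] wz 0.05
```

Emit:
arm_command --series '[{"tx":0,"ty":0,"tz":-10,"wx":0,"wy":0,"wz":0,"claw":0},{"tx":0,"ty":0,"tz":-20,"wx":0,"wy":0,"wz":0,"claw":0},{"tx":0,"ty":0,"tz":-25,"wx":0,"wy":0,"wz":0,"claw":0},{"tx":0,"ty":0,"tz":-15,"wx":0,"wy":0,"wz":0,"claw":0},{"tx":0,"ty":0,"tz":0,"wx":0,"wy":0,"wz":0,"claw":0}]'

```text
time: 4.82
tool_pos: [0.504, -0.2565, 0.1264]
tcp_rot: [2.272, 2.167, 0.001]
ft_force: [0.3, -0.2, -2.7]
opening: 0.0109
finger_force: 58.7
```

```bash
python3 - <<'E'
from h import *
delta([.5038,-.257,.13],87.26)
d=cam('scene');np.savez('s2.npz',**d);W=cloud(d)
C=d['color']
cv2.imwrite('pics/s2.png',cv2.resize(C[185:315,80:400][...,::-1],None,fx=2.5,fy=2.5,interpolation=cv2.INTER_CUBIC))
# handle of held horn
z=W[...,2];sat=C.astype(int).max(-1)-C.astype(int).min(-1)
m=(z>.09)&(z<.16)&(sat<40)&(W[...,1]<-.11)&(W[...,1]>-.22)&(W[...,0]>.45)&(W[...,0]<.56);P=W[m]
if len(P):
  print('handle',len(P),P.mean(0),P[:,1].max());
  for y0 in(-.2,-.18,-.16,-.14): q=P[abs(P[:,1]-y0)<.01]; print(y0,len(q),np.median(q,0))
o=np.array([.573,.087,0]);a=np.radians(12.6)
M=np.array([[np.cos(a),np.sin(a),0],[-np.sin(a),np.cos(a),0],[0,0,1]])
S=(W-o)@M.T*1e3
f=(S[...,0]>-100)&(S[...,0]<110)&(abs(S[...,1])<70)&(S[...,2]>6)&(S[...,2]<16)
r=cv2.minAreaRect(S[f][:,:2].astype(np.float32));print('foot',r, np.percentile(S[f],[1,99],axis=0))
g=(S[...,2]>195)&(abs(S[...,0])<60)&(abs(S[...,1])<70);print('sad',cv2.minAreaRect(S[g][:,:2].astype(np.float32)))
# profile in central strips
for lo,hi in((-30,-25),(-24,-16),(-14,-9),(-7,7),(9,14),(16,24),(25,30)):
  k=(S[...,1]>lo)&(S[...,1]<hi)&(S[...,0]>5)&(S[...,0]<75)&(S[...,2]>20)&(S[...,2]<150)
  q=S[k];q=q[np.argsort(-q[:,2])];print((lo,hi),np.round(q[::max(1,len(q)//14)][:,[0,2]]).astype(int).tolist())
E
```

```text
t 4.83 pos [ 504.  -256.5  126.4] xyaw 87.31 tilt [ 1.9e-03 -8.0e-04 -1.0e+00] F [ 0.33 -0.16 -2.67] open 0.0109 58.66114318370819
shift [-0.5 -0.2 -3.6] wz 0.05
handle 239 [ 0.5103432  -0.17659782  0.12464862] -0.13203802027064399
-0.2 55 [ 0.51044703 -0.20066574  0.12546465]
-0.18 56 [ 0.51049334 -0.17958219  0.12535249]
-0.16 54 [ 0.51136566 -0.1600007   0.12486782]
-0.14 47 [ 0.51233141 -0.14232293  0.12477244]
foot ((6.413429260253906, -1.336822509765625), (153.21095275878906, 116.5138931274414), 0.46678853034973145) [[-64.93526193 -53.06038734   6.53664535]
 [ 81.11414291  55.53587953  15.62646831]]
sad ((1.7404670715332031, 1.7039756774902344), (91.00697326660156, 66.60216522216797), 89.55865478515625)
(-30, -25) [[5, 148], [6, 138], [7, 125], [7, 117], [10, 110], [7, 98], [39, 61], [23, 59], [22, 55], [38, 51], [25, 47], [25, 39], [24, 34], [24, 25], [32, 20]]
(-24, -16) [[6, 146], [7, 115], [9, 113], [20, 106], [18, 97], [20, 89], [9, 80], [22, 71], [10, 62], [30, 60], [25, 59], [42, 57], [13, 47], [40, 41], [43, 22]]
(-14, -9) [[52, 69], [43, 65], [26, 63], [55, 62], [22, 61], [32, 59], [24, 59], [49, 57], [21, 55], [56, 51], [40, 43], [42, 39], [55, 33], [48, 30], [55, 24]]
(-7, 7) [[5, 149], [9, 137], [14, 127], [12, 112], [23, 103], [24, 99], [27, 91], [30, 86], [34, 78], [39, 71], [48, 67], [56, 61], [52, 51], [56, 39], [52, 23]]
(9, 14) [[9, 146], [10, 129], [12, 124], [19, 101], [27, 86], [40, 74], [56, 65], [53, 63], [35, 61], [53, 58], [53, 53], [52, 48], [56, 46], [56, 38], [56, 29], [55, 20]]
(16, 24) [[24, 118], [6, 115], [5, 111], [6, 105], [21, 99], [21, 92], [19, 84], [19, 75], [23, 67], [38, 63], [25, 60], [26, 59], [42, 58], [52, 53], [45, 38]]
(25, 30) [[7, 149], [6, 137], [9, 132], [6, 124], [7, 115], [5, 108], [19, 91], [39, 61], [41, 59], [42, 58], [29, 58], [42, 57], [36, 56], [41, 49], [46, 44], [43, 40], [42, 25]]
```

View pics/s2.png

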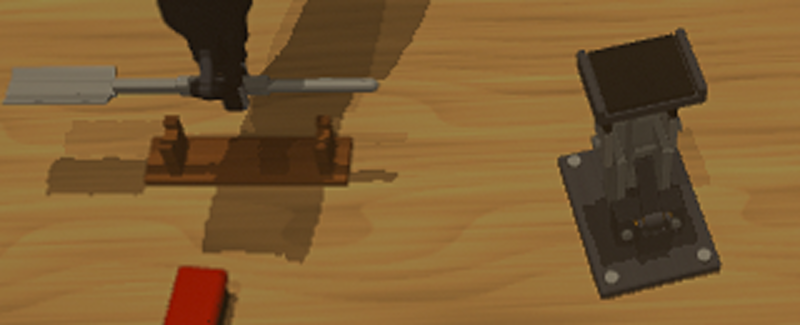

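The scene crop shows the horn held level (tip at (376,85) in the crop) and the stand with its pawl up. Depth puts the ledge at roughly 59–60 mm. Now I'll turn and approach the side of the stand.

Emit:
arm_command --series '[{"tx":0,"ty":0,"tz":0,"wx":0,"wy":0,"wz":-8,"claw":0},{"tx":0,"ty":0,"tz":0,"wx":0,"wy":0,"wz":-7.5,"claw":0},{"tx":30,"ty":34,"tz":0,"wx":0,"wy":0,"wz":0,"claw":0},{"tx":30,"ty":35,"tz":0,"wx":0,"wy":0,"wz":0,"claw":0},{"tx":30,"ty":35,"tz":0,"wx":0,"wy":0,"wz":0,"claw":0},{"tx":30,"ty":35,"tz":0,"wx":0,"wy":0,"wz":0,"claw":0},{"tx":21,"ty":24,"tz":15,"wx":0,"wy":0,"wz":0,"claw":0},{"tx":10,"ty":10,"tz":20,"wx":0,"wy":0,"wz":0,"claw":0},{"tx":0,"ty":0,"tz":10,"wx":0,"wy":0,"wz":0,"claw":0},{"tx":0,"ty":0,"tz":0,"wx":0,"wy":0,"wz":0,"claw":0}]'

```text
time: 6.12
tool_pos: [0.637, -0.0726, 0.0789]
tcp_rot: [-1.96, -2.452, 0.005]
ft_force: [0.2, -0.1, -0.9]
opening: 0.0111
finger_force: 58.7
```

```bash
cat >> h.py <<'E'
O=np.array([.5737,.088,0]);A=np.radians(12.8)
MS=np.array([[np.cos(A),np.sin(A),0],[-np.sin(A),np.cos(A),0],[0,0,1]])
def tip():
    s,p,M=pose();t=p+M@[.1245,0,.0055]
    print('t',round(s['time'],2),'tip(stand mm)',np.round(MS@(t-O)*1e3,1),'tcp',np.round(p*1e3,1),'xyaw',round(np.degrees(np.arctan2(M[1,0],M[0,0])),2),'tilt',np.round(M[:,2],4),'F stand',np.round(MS@s['ft_force'],2),'T',np.round(MS@s['torque'],3))
E
python3 - <<'E'
from h import *
tip()
d=cam('scene');np.savez('s3.npz',**d);W=cloud(d);C=d['color']
cv2.imwrite('pics/s3.png',cv2.resize(C[190:310,230:380][...,::-1],None,fx=5,fy=5,interpolation=cv2.INTER_CUBIC))
S=(W-O)@MS.T*1e3
sat=C.astype(int).max(-1)-C.astype(int).min(-1)
m=(S[...,1]>-110)&(S[...,1]<-38)&(S[...,2]>55)&(S[...,2]<100)&(abs(S[...,0]-29)<25);P=S[m]
for y0 in(-100,-85,-70,-55,-48,-42):
  q=P[abs(P[:,1]-y0)<4]; print(y0,len(q),np.median(q,0).round(1))
k=(abs(S[...,1])>16)&(abs(S[...,1])<29)&(S[...,0]>25)&(S[...,0]<40)&(S[...,2]>45)&(S[...,2]<72)&(S[...,1]>-26);print('ledge',np.percentile(S[k][:,2],[10,30,50,70,90]))
for sg in(-1,1):
  k=(sg*S[...,1]>17)&(sg*S[...,1]<23)&(S[...,0]>10)&(S[...,0]<30)&(S[...,2]>75)&(S[...,2]<112);print('plate',sg,np.percentile(S[k][:,0],[10,50,90]))
E
```

```text
t 6.12 tip(stand mm) [ 26.3 -46.2  73.3] tcp [637.  -72.6  78.9] xyaw 102.72 tilt [-0.0034 -0.0011 -1.    ] F stand [ 0.21 -0.12 -0.91] T [0.017 0.059 0.003]
-100 21 [  29.1 -100.3   77.9]
-85 23 [ 30.2 -84.5  78.1]
-70 24 [ 30.5 -70.2  78. ]
-55 21 [ 30.1 -55.   77.3]
-48 12 [ 30.1 -49.2  77.7]
-42 0 [nan nan nan]
ledge [56.84532922 58.71306037 59.73573162 60.60830373 62.20328718]
plate -1 [15.4109222  19.28779548 21.18547892]
plate 1 [13.53588057 18.45158888 20.23228365]
  return _methods._mean(a, axis=axis, dtype=dtype,
  ret = um.true_divide(
```

View pics/s3.png

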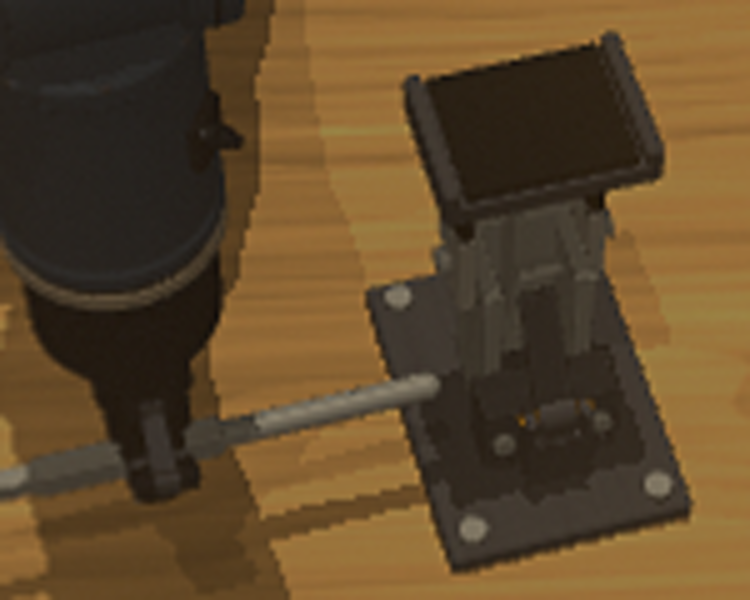

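The crop shows the handle tip at (435,385), level with the bracket beside the opening, and depth and kinematics agree to about 1 mm. I'll advance over the ledge, still outside the pawl, and feel downward.

Emit:
arm_command --series '[{"tx":0,"ty":3,"tz":0,"wx":0,"wy":0,"wz":0,"claw":0},{"tx":10,"ty":0,"tz":0,"wx":0,"wy":0,"wz":0,"claw":0},{"tx":10,"ty":0,"tz":0,"wx":0,"wy":0,"wz":0,"claw":0},{"tx":10,"ty":0,"tz":0,"wx":0,"wy":0,"wz":0,"claw":0},{"tx":0,"ty":0,"tz":2,"wx":0,"wy":0,"wz":0,"claw":0},{"tx":0,"ty":0,"tz":0,"wx":0,"wy":0,"wz":0,"claw":0}]'

```text
time: 6.92
tool_pos: [0.6349, -0.0409, 0.0782]
tcp_rot: [1.959, 2.456, -0.001]
ft_force: [0.6, 0.1, -0.4]
opening: 0.0112
finger_force: 58.7
```

```bash
python3 -c "
from h import *
tip()"
```

```text
t 6.92 tip(stand mm) [ 31.1 -14.8  72.7] tcp [634.9 -40.9  78.2] xyaw 102.82 tilt [-3.e-04 -4.e-04 -1.e+00] F stand [ 0.6  -0.07 -0.35] T [0.043 0.024 0.041]
```

Emit:
arm_command --series '[{"tx":0,"ty":-1.5,"tz":2,"wx":0,"wy":0,"wz":0,"claw":0},{"tx":0,"ty":0,"tz":1.5,"wx":0,"wy":0,"wz":0,"claw":0},{"tx":0,"ty":0,"tz":0,"wx":0,"wy":0,"wz":0,"claw":0},{"tx":0,"ty":0,"tz":0,"wx":0,"wy":0,"wz":0,"claw":0}]'

```text
time: 7.42
tool_pos: [0.6336, -0.0411, 0.0749]
tcp_rot: [-1.96, -2.455, -0.0]
ft_force: [-0.3, -0.0, -2.0]
opening: 0.0108
finger_force: 58.7
```

Emit:
arm_command --series '[{"tx":0,"ty":0,"tz":0.8,"wx":0,"wy":0,"wz":0,"claw":0},{"tx":0,"ty":0,"tz":0,"wx":0,"wy":0,"wz":0,"claw":0}]'

```text
time: 7.68
tool_pos: [0.6335, -0.0411, 0.0741]
tcp_rot: [-1.96, -2.455, 0.0]
ft_force: [0.1, -0.4, -1.2]
opening: 0.0113
finger_force: 58.7
```

Emit:
arm_command --series '[{"tx":0,"ty":0,"tz":0.7,"wx":0,"wy":0,"wz":0,"claw":0},{"tx":0,"ty":0,"tz":0,"wx":0,"wy":0,"wz":0,"claw":0}]'

```text
time: 7.92
tool_pos: [0.6335, -0.041, 0.0733]
tcp_rot: [-1.959, -2.456, 0.0]
ft_force: [0.3, -0.2, -0.3]
opening: 0.0107
finger_force: 58.7
```

```bash
python3 -c "
from h import *
tip()"
```

```text
t 7.92 tip(stand mm) [ 29.7 -14.6  67.9] tcp [633.5 -41.   73.3] xyaw 102.82 tilt [-0.  0. -1.] F stand [ 0.25 -0.25 -0.27] T [ 0.01  -0.019  0.019]
```

Emit:
arm_command --series '[{"tx":0,"ty":0,"tz":0.6,"wx":0,"wy":0,"wz":0,"claw":0},{"tx":0,"ty":0,"tz":0,"wx":0,"wy":0,"wz":0,"claw":0}]'

```text
time: 8.18
tool_pos: [0.6335, -0.041, 0.0728]
tcp_rot: [-1.96, -2.455, 0.0]
ft_force: [-0.4, 0.4, -2.2]
opening: 0.0107
finger_force: 58.7
```

```bash
python3 -c "
from h import *
tip()"
```

```text
t 8.18 tip(stand mm) [ 29.7 -14.6  67.3] tcp [633.5 -41.   72.8] xyaw 102.81 tilt [-1.e-04  1.e-04 -1.e+00] F stand [-0.32  0.51 -2.22] T [ 0.087  0.043 -0.033]
```

Emit:
arm_command --series '[{"tx":0,"ty":0,"tz":0.6,"wx":0,"wy":0,"wz":0,"claw":0},{"tx":0,"ty":0,"tz":0,"wx":0,"wy":0,"wz":0,"claw":0}]'

```text
time: 8.43
tool_pos: [0.6335, -0.0411, 0.0721]
tcp_rot: [-1.96, -2.455, 0.0]
ft_force: [-1.0, 0.3, -1.8]
opening: 0.011
finger_force: 58.7
```

```bash
python3 -c "
from h import *
tip()"
```

```text
t 8.43 tip(stand mm) [ 29.6 -14.6  66.6] tcp [633.5 -41.1  72.1] xyaw 102.82 tilt [-2.e-04 -0.e+00 -1.e+00] F stand [-0.9   0.52 -1.81] T [ 0.051  0.01  -0.007]
```

Emit:
arm_command --series '[{"tx":0,"ty":0,"tz":0.6,"wx":0,"wy":0,"wz":0,"claw":0},{"tx":0,"ty":0,"tz":0,"wx":0,"wy":0,"wz":0,"claw":0}]'

```text
time: 8.68
tool_pos: [0.6335, -0.0411, 0.0716]
tcp_rot: [-1.96, -2.455, 0.0]
ft_force: [-0.6, -0.3, -1.3]
opening: 0.0111
finger_force: 58.7
```

```bash
python3 -c "
from h import *
tip()"
```

```text
t 8.68 tip(stand mm) [ 29.7 -14.6  66.1] tcp [633.5 -41.1  71.6] xyaw 102.82 tilt [-0. -0. -1.] F stand [-0.65 -0.15 -1.33] T [0.062 0.019 0.002]
```

Emit:
arm_command --series '[{"tx":0,"ty":0,"tz":0.6,"wx":0,"wy":0,"wz":0,"claw":0},{"tx":0,"ty":0,"tz":0,"wx":0,"wy":0,"wz":0,"claw":0}]'

```text
time: 8.93
tool_pos: [0.6335, -0.041, 0.071]
tcp_rot: [1.96, 2.455, 0.0]
ft_force: [0.1, -0.5, -0.4]
opening: 0.011
finger_force: 58.7
```

```bash
python3 -c "
from h import *
tip()"
```

```text
t 8.93 tip(stand mm) [ 29.7 -14.6  65.5] tcp [633.5 -41.   71. ] xyaw 102.81 tilt [ 0.  0. -1.] F stand [-0.03 -0.51 -0.4 ] T [ 0.138  0.025 -0.01 ]
```

Emit:
arm_command --series '[{"tx":0,"ty":0,"tz":0.5,"wx":0,"wy":0,"wz":0,"claw":0},{"tx":0,"ty":0,"tz":0,"wx":0,"wy":0,"wz":0,"claw":0}]'

```text
time: 9.18
tool_pos: [0.6336, -0.0411, 0.0706]
tcp_rot: [1.96, 2.455, 0.0]
ft_force: [-0.2, -0.2, -0.5]
opening: 0.0108
finger_force: 58.8
```

```bash
python3 -c "
from h import *
tip()"
```

```text
t 9.18 tip(stand mm) [ 29.7 -14.6  65.1] tcp [633.6 -41.1  70.6] xyaw 102.81 tilt [ 1.e-04  0.e+00 -1.e+00] F stand [-0.21 -0.15 -0.47] T [0.165 0.026 0.06 ]
```

Emit:
arm_command --series '[{"tx":0,"ty":0,"tz":0.5,"wx":0,"wy":0,"wz":0,"claw":0},{"tx":0,"ty":0,"tz":0,"wx":0,"wy":0,"wz":0,"claw":0}]'

```text
time: 9.43
tool_pos: [0.6336, -0.0411, 0.0701]
tcp_rot: [1.96, 2.455, 0.0]
ft_force: [0.0, -1.0, 1.6]
opening: 0.0111
finger_force: 59.0
```

```bash
python3 -c "
from h import *
tip()"
```

```text
t 9.43 tip(stand mm) [ 29.8 -14.6  64.6] tcp [633.6 -41.1  70.1] xyaw 102.82 tilt [ 3.e-04 -0.e+00 -1.e+00] F stand [-0.19 -1.    1.6 ] T [0.255 0.068 0.004]
```

Contact: the ledge top is at about 59.7 mm. I'll lift slightly and feel for the plate edges.

Emit:
arm_command --series '[{"tx":0,"ty":0,"tz":-2,"wx":0,"wy":0,"wz":0,"claw":0},{"tx":0,"ty":-1.0,"tz":0,"wx":0,"wy":0,"wz":0,"claw":0},{"tx":0,"ty":-1.0,"tz":0,"wx":0,"wy":0,"wz":0,"claw":0},{"tx":0,"ty":0,"tz":0,"wx":0,"wy":0,"wz":0,"claw":0}]'

```text
time: 9.93
tool_pos: [0.6314, -0.0416, 0.0719]
tcp_rot: [-1.96, -2.455, 0.0]
ft_force: [0.4, -0.2, -1.8]
opening: 0.0106
finger_force: 58.8
```

```bash
python3 -c "
from h import *
tip()"
```

```text
t 9.93 tip(stand mm) [ 27.5 -14.6  66.4] tcp [631.4 -41.6  71.9] xyaw 102.81 tilt [-3.e-04 -0.e+00 -1.e+00] F stand [ 0.32 -0.25 -1.76] T [0.058 0.021 0.03 ]
```

Emit:
arm_command --series '[{"tx":0,"ty":-0.6,"tz":0,"wx":0,"wy":0,"wz":0,"claw":0},{"tx":0,"ty":0,"tz":0,"wx":0,"wy":0,"wz":0,"claw":0}]'

```text
time: 10.18
tool_pos: [0.6309, -0.0416, 0.072]
tcp_rot: [-1.96, -2.455, 0.0]
ft_force: [0.1, 0.0, -1.0]
opening: 0.0112
finger_force: 58.8
```

```bash
python3 -c "
from h import *
tip()"
```

```text
t 10.18 tip(stand mm) [ 27.1 -14.6  66.5] tcp [630.9 -41.6  72. ] xyaw 102.81 tilt [-0. -0. -1.] F stand [ 0.14  0.02 -1.01] T [ 0.122  0.021 -0.009]
```

Emit:
arm_command --series '[{"tx":0,"ty":-0.6,"tz":0,"wx":0,"wy":0,"wz":0,"claw":0},{"tx":0,"ty":0,"tz":0,"wx":0,"wy":0,"wz":0,"claw":0}]'

```text
time: 10.42
tool_pos: [0.6304, -0.0418, 0.072]
tcp_rot: [-1.96, -2.455, -0.0]
ft_force: [-0.1, 0.1, -1.7]
opening: 0.0109
finger_force: 58.8
```

```bash
python3 -c "
from h import *
tip()"
```

```text
t 10.43 tip(stand mm) [ 26.5 -14.6  66.5] tcp [630.4 -41.8  72. ] xyaw 102.82 tilt [-0.  0. -1.] F stand [-0.03  0.1  -1.73] T [0.067 0.009 0.026]
```

Emit:
arm_command --series '[{"tx":0,"ty":-0.6,"tz":0,"wx":0,"wy":0,"wz":0,"claw":0},{"tx":0,"ty":0,"tz":0,"wx":0,"wy":0,"wz":0,"claw":0}]'

```text
time: 10.68
tool_pos: [0.6298, -0.0419, 0.072]
tcp_rot: [-1.96, -2.455, 0.0]
ft_force: [-0.2, 1.0, -1.1]
opening: 0.011
finger_force: 58.8
```

```bash
python3 -c "
from h import *
tip()"
```

```text
t 10.68 tip(stand mm) [ 25.9 -14.6  66.5] tcp [629.8 -41.9  72. ] xyaw 102.81 tilt [-0.  0. -1.] F stand [ 0.01  1.05 -1.07] T [ 0.055 -0.002  0.006]
```

Emit:
arm_command --series '[{"tx":0,"ty":-0.6,"tz":0,"wx":0,"wy":0,"wz":0,"claw":0},{"tx":0,"ty":0,"tz":0,"wx":0,"wy":0,"wz":0,"claw":0}]'

```text
time: 10.92
tool_pos: [0.6292, -0.042, 0.072]
tcp_rot: [-1.96, -2.455, 0.0]
ft_force: [-0.6, 0.2, -1.1]
opening: 0.0111
finger_force: 58.8
```

```bash
python3 -c "
from h import *
tip()"
```

```text
t 10.93 tip(stand mm) [ 25.3 -14.6  66.5] tcp [629.2 -42.   72. ] xyaw 102.81 tilt [-1.e-04 -0.e+00 -1.e+00] F stand [-0.53  0.37 -1.08] T [ 0.089  0.014 -0.007]
```

Emit:
arm_command --series '[{"tx":0,"ty":-0.6,"tz":0,"wx":0,"wy":0,"wz":0,"claw":0},{"tx":0,"ty":0,"tz":0,"wx":0,"wy":0,"wz":0,"claw":0}]'

```text
time: 11.18
tool_pos: [0.6287, -0.0422, 0.072]
tcp_rot: [1.96, 2.455, 0.0]
ft_force: [0.9, 0.4, -1.7]
opening: 0.0108
finger_force: 58.7
```

```bash
python3 -c "
from h import *
tip()"
```

```text
t 11.18 tip(stand mm) [ 24.7 -14.6  66.5] tcp [628.7 -42.2  72. ] xyaw 102.81 tilt [ 1.e-04  1.e-04 -1.e+00] F stand [ 0.95  0.23 -1.73] T [ 0.057 -0.024 -0.063]
```

Emit:
arm_command --series '[{"tx":0,"ty":-0.6,"tz":0,"wx":0,"wy":0,"wz":0,"claw":0},{"tx":0,"ty":0,"tz":0,"wx":0,"wy":0,"wz":0,"claw":0}]'

```text
time: 11.42
tool_pos: [0.6283, -0.0423, 0.0721]
tcp_rot: [1.96, 2.455, 0.001]
ft_force: [0.5, 0.1, -2.3]
opening: 0.0106
finger_force: 58.7
```

```bash
python3 -c "
from h import *
tip()"
```

```text
t 11.43 tip(stand mm) [ 24.4 -14.6  66.6] tcp [628.3 -42.3  72.1] xyaw 102.81 tilt [ 6.e-04  1.e-04 -1.e+00] F stand [ 0.55 -0.02 -2.33] T [ 0.043 -0.287 -0.134]
```

Plate contact came at an axis reading of 24.7 (true 26). I'll back off 1.3 mm and slide the handle in.

Emit:
arm_command --series '[{"tx":0,"ty":1.3,"tz":0,"wx":0,"wy":0,"wz":0,"claw":0},{"tx":0,"ty":0,"tz":0,"wx":0,"wy":0,"wz":0,"claw":0},{"tx":3,"ty":0,"tz":0,"wx":0,"wy":0,"wz":0,"claw":0},{"tx":3,"ty":0,"tz":0,"wx":0,"wy":0,"wz":0,"claw":0},{"tx":2,"ty":0,"tz":0,"wx":0,"wy":0,"wz":0,"claw":0},{"tx":0,"ty":0,"tz":0,"wx":0,"wy":0,"wz":0,"claw":0}]'

```text
time: 12.18
tool_pos: [0.6275, -0.0339, 0.072]
tcp_rot: [-1.959, -2.456, -0.0]
ft_force: [-0.3, 0.8, -0.2]
opening: 0.0109
finger_force: 58.7
```

```bash
python3 -c "
from h import *
tip()"
```

```text
t 12.18 tip(stand mm) [25.4 -6.3 66.5] tcp [627.5 -33.9  72. ] xyaw 102.84 tilt [-1.e-04  1.e-04 -1.e+00] F stand [-0.12  0.82 -0.21] T [0.078 0.017 0.013]
```

Emit:
arm_command --series '[{"tx":2,"ty":0,"tz":0,"wx":0,"wy":0,"wz":0,"claw":0},{"tx":2,"ty":0,"tz":0,"wx":0,"wy":0,"wz":0,"claw":0},{"tx":2,"ty":0,"tz":0,"wx":0,"wy":0,"wz":0,"claw":0},{"tx":2,"ty":0,"tz":0,"wx":0,"wy":0,"wz":0,"claw":0},{"tx":0,"ty":0,"tz":0,"wx":0,"wy":0,"wz":0,"claw":0}]'

```text
time: 12.8
tool_pos: [0.6258, -0.0261, 0.0721]
tcp_rot: [-1.959, -2.456, -0.0]
ft_force: [0.9, 0.2, -0.9]
opening: 0.0111
finger_force: 58.7
```

```bash
python3 -c "
from h import *
tip()"
```

```text
t 12.8 tip(stand mm) [25.4  1.7 66.6] tcp [625.8 -26.1  72.1] xyaw 102.84 tilt [ 1.e-04  1.e-04 -1.e+00] F stand [ 0.96  0.02 -0.92] T [0.009 0.001 0.011]
```

Free so far; 16 mm further.

Emit:
arm_command --series '[{"tx":2,"ty":0.2,"tz":0,"wx":0,"wy":0,"wz":0,"claw":0},{"tx":2,"ty":0,"tz":0,"wx":0,"wy":0,"wz":0,"claw":0},{"tx":2,"ty":0,"tz":0,"wx":0,"wy":0,"wz":0,"claw":0},{"tx":2,"ty":0,"tz":0,"wx":0,"wy":0,"wz":0,"claw":0},{"tx":2,"ty":0,"tz":0,"wx":0,"wy":0,"wz":0,"claw":0},{"tx":2,"ty":0,"tz":0,"wx":0,"wy":0,"wz":0,"claw":0},{"tx":2,"ty":0,"tz":0,"wx":0,"wy":0,"wz":0,"claw":0},{"tx":0,"ty":0,"tz":0,"wx":0,"wy":0,"wz":0,"claw":0}]'

```text
time: 13.8
tool_pos: [0.6229, -0.0125, 0.072]
tcp_rot: [-1.959, -2.456, -0.0]
ft_force: [0.4, -0.2, -1.1]
opening: 0.0109
finger_force: 58.7
```

```bash
python3 -c "
from h import *
tip()
# arc plan: handle centre rel. pivot, spiral r 20->28, handle angle from up
L=59.7
import numpy as np
prev=None
for pa in [-35,-28,-20,-10,0,10,20,30,40,50,58,63,65.3]:
    r=min(28,20.6+ (pa+35)*.35); h=np.radians(pa)-np.arcsin(9/r)
    c=np.array([46+r*np.sin(h),L-1+r*np.cos(h)])
    print(pa,round(r,1),'true x,z',c.round(1),'d',None if prev is None else (c-prev).round(1));prev=c
"
```

```text
t 13.8 tip(stand mm) [25.6 15.7 66.5] tcp [622.9 -12.5  72. ] xyaw 102.83 tilt [ 1.e-04  1.e-04 -1.e+00] F stand [ 0.32 -0.27 -1.08] T [0.059 0.001 0.022]
-35 20.6 true x,z [28.  68.7] d None
-28 23.1 true x,z [28.1 73.2] d [0.1 4.5]
-20 25.9 true x,z [29.3 78.4] d [1.2 5.2]
-10 28 true x,z [32.5 83.2] d [3.3 4.9]
0 28 true x,z [37.  85.2] d [4.5 2. ]
10 28 true x,z [41.7 86.4] d [4.7 1.2]
20 28 true x,z [46.6 86.7] d [4.9 0.3]
30 28 true x,z [51.5 86.2] d [ 4.9 -0.5]
40 28 true x,z [56.1 84.8] d [ 4.7 -1.4]
50 28 true x,z [60.5 82.6] d [ 4.4 -2.2]
58 28 true x,z [63.7 80.4] d [ 3.2 -2.3]
63 28 true x,z [65.5 78.8] d [ 1.8 -1.6]
65.3 28 true x,z [66.3 78. ] d [ 0.8 -0.8]
```

The handle is under the pawl. I'll start the arc.

Emit:
arm_command --series '[{"tx":0,"ty":0.6,"tz":-1.1,"wx":0,"wy":0,"wz":0,"claw":0},{"tx":0,"ty":0.6,"tz":-1.1,"wx":0,"wy":0,"wz":0,"claw":0},{"tx":0,"ty":0,"tz":-1.5,"wx":0,"wy":0,"wz":0,"claw":0},{"tx":0,"ty":0.1,"tz":-1.5,"wx":0,"wy":0,"wz":0,"claw":0},{"tx":0,"ty":0,"tz":0,"wx":0,"wy":0,"wz":0,"claw":0}]'

```text
time: 14.42
tool_pos: [0.6236, -0.0127, 0.077]
tcp_rot: [-1.959, -2.455, 0.002]
ft_force: [0.0, -0.8, -4.0]
opening: 0.0109
finger_force: 58.4
```

```bash
python3 -c "
from h import *
tip()"
```

```text
t 14.43 tip(stand mm) [26.3 15.3 71.5] tcp [623.6 -12.7  77. ] xyaw 102.83 tilt [-1.1e-03 -4.0e-04 -1.0e+00] F stand [-0.16 -0.73 -4.02] T [-0.181  0.325  0.234]
```

Emit:
arm_command --series '[{"tx":0,"ty":0.1,"tz":-1.5,"wx":0,"wy":0,"wz":0,"claw":0},{"tx":0,"ty":0.6,"tz":-2.6,"wx":0,"wy":0,"wz":0,"claw":0},{"tx":0,"ty":0.6,"tz":-2.6,"wx":0,"wy":0,"wz":0,"claw":0},{"tx":0,"ty":0,"tz":0,"wx":0,"wy":0,"wz":0,"claw":0}]'

```text
time: 14.92
tool_pos: [0.6257, -0.012, 0.0843]
tcp_rot: [1.959, 2.455, 0.001]
ft_force: [-2.2, 0.4, -2.1]
opening: 0.0113
finger_force: 58.5
```

```bash
python3 -c "
from h import *
tip()"
```

```text
t 14.93 tip(stand mm) [28.5 15.5 78.8] tcp [625.7 -12.   84.3] xyaw 102.82 tilt [ 8.e-04  2.e-04 -1.e+00] F stand [-2.04  0.89 -2.08] T [-0.079  0.327  0.159]
```

Emit:
arm_command --series '[{"tx":0,"ty":1.5,"tz":-2.5,"wx":0,"wy":0,"wz":0,"claw":0},{"tx":0,"ty":1.8,"tz":-2.2,"wx":0,"wy":0,"wz":0,"claw":0},{"tx":0,"ty":2.2,"tz":-1.1,"wx":0,"wy":0,"wz":0,"claw":0},{"tx":0,"ty":2.3,"tz":-0.9,"wx":0,"wy":0,"wz":0,"claw":0},{"tx":0,"ty":0,"tz":0,"wx":0,"wy":0,"wz":0,"claw":0}]'

```text
time: 15.55
tool_pos: [0.6334, -0.0103, 0.0907]
tcp_rot: [1.959, 2.455, 0.001]
ft_force: [-1.6, -0.2, -1.9]
opening: 0.0109
finger_force: 58.7
```

```bash
python3 -c "
from h import *
tip()"
```

```text
t 15.55 tip(stand mm) [36.4 15.5 85.2] tcp [633.4 -10.3  90.7] xyaw 102.81 tilt [ 6.e-04  2.e-04 -1.e+00] F stand [-1.64  0.13 -1.91] T [0.023 0.32  0.208]
```

Emit:
arm_command --series '[{"tx":0,"ty":2.3,"tz":-0.6,"wx":0,"wy":0,"wz":0,"claw":0},{"tx":0,"ty":2.4,"tz":-0.6,"wx":0,"wy":0,"wz":0,"claw":0},{"tx":0,"ty":2.4,"tz":-0.2,"wx":0,"wy":0,"wz":0,"claw":0},{"tx":0,"ty":2.5,"tz":-0.1,"wx":0,"wy":0,"wz":0,"claw":0},{"tx":0,"ty":2.5,"tz":0.2,"wx":0,"wy":0,"wz":0,"claw":0},{"tx":0,"ty":2.4,"tz":0.3,"wx":0,"wy":0,"wz":0,"claw":0},{"tx":0,"ty":0,"tz":0,"wx":0,"wy":0,"wz":0,"claw":0}]'

```text
time: 16.42
tool_pos: [0.6475, -0.007, 0.0916]
tcp_rot: [1.96, 2.455, 0.001]
ft_force: [-1.7, 1.0, -1.5]
opening: 0.0108
finger_force: 58.8
```

```bash
python3 -c "
from h import *
tip()"
```

```text
t 16.43 tip(stand mm) [50.9 15.5 86.2] tcp [647.5  -7.   91.6] xyaw 102.81 tilt [ 5.e-04  2.e-04 -1.e+00] F stand [-1.43  1.4  -1.54] T [0.145 0.29  0.129]
```

Emit:
arm_command --series '[{"tx":0,"ty":2.0,"tz":0.7,"wx":0,"wy":0,"wz":0,"claw":0},{"tx":0,"ty":2.0,"tz":0.7,"wx":0,"wy":0,"wz":0,"claw":0},{"tx":0,"ty":2.2,"tz":1.0,"wx":0,"wy":0,"wz":0,"claw":0},{"tx":0,"ty":2.2,"tz":1.2,"wx":0,"wy":0,"wz":0,"claw":0},{"tx":0,"ty":1.6,"tz":1.1,"wx":0,"wy":0,"wz":0,"claw":0},{"tx":0,"ty":1.6,"tz":1.2,"wx":0,"wy":0,"wz":0,"claw":0},{"tx":0,"ty":0,"tz":0,"wx":0,"wy":0,"wz":0,"claw":0}]'

```text
time: 17.3
tool_pos: [0.6587, -0.0045, 0.0856]
tcp_rot: [1.96, 2.455, 0.0]
ft_force: [-1.6, -0.1, -0.3]
opening: 0.0111
finger_force: 58.9
```

```bash
python3 -c "
from h import *
tip()"
```

```text
t 17.3 tip(stand mm) [62.3 15.5 80.2] tcp [658.7  -4.5  85.6] xyaw 102.81 tilt [ 2.e-04  1.e-04 -1.e+00] F stand [-1.62  0.29 -0.32] T [0.206 0.19  0.16 ]
```

Emit:
arm_command --series '[{"tx":0,"ty":0.9,"tz":0.8,"wx":0,"wy":0,"wz":0,"claw":0},{"tx":0,"ty":0,"tz":0,"wx":0,"wy":0,"wz":0,"claw":0}]'

```text
time: 17.55
tool_pos: [0.6595, -0.0044, 0.0849]
tcp_rot: [1.96, 2.455, 0.0]
ft_force: [-1.5, 0.1, -1.1]
opening: 0.0108
finger_force: 58.9
```

```bash
python3 -c "
from h import *
tip()"
```

```text
t 17.55 tip(stand mm) [63.1 15.4 79.4] tcp [659.5  -4.4  84.9] xyaw 102.81 tilt [ 2.e-04  1.e-04 -1.e+00] F stand [-1.4   0.39 -1.12] T [0.195 0.223 0.134]
```

Emit:
arm_command --series '[{"tx":0,"ty":0.6,"tz":0.6,"wx":0,"wy":0,"wz":0,"claw":0},{"tx":0,"ty":0,"tz":0,"wx":0,"wy":0,"wz":0,"claw":0}]'

```text
time: 17.8
tool_pos: [0.66, -0.0043, 0.0843]
tcp_rot: [-1.96, -2.455, -0.0]
ft_force: [-1.3, 0.0, 0.1]
opening: 0.0108
finger_force: 58.9
```

```bash
python3 -c "
from h import *
tip()"
```

```text
t 17.8 tip(stand mm) [63.6 15.4 78.8] tcp [660.   -4.3  84.3] xyaw 102.81 tilt [ 0.  0. -1.] F stand [-1.28  0.32  0.07] T [0.242 0.289 0.182]
```

Emit:
arm_command --series '[{"tx":0,"ty":0.4,"tz":0.5,"wx":0,"wy":0,"wz":0,"claw":0},{"tx":0,"ty":0,"tz":0,"wx":0,"wy":0,"wz":0,"claw":0}]'

```text
time: 18.05
tool_pos: [0.6604, -0.0042, 0.0838]
tcp_rot: [1.96, 2.455, 0.0]
ft_force: [-2.1, -0.5, 0.8]
opening: 0.0109
finger_force: 58.9
```

```bash
python3 -c "
from h import *
tip()"
```

```text
t 18.05 tip(stand mm) [64.  15.4 78.3] tcp [660.4  -4.2  83.8] xyaw 102.81 tilt [ 0.  0. -1.] F stand [-2.11 -0.02  0.84] T [0.197 0.289 0.178]
```

Emit:
arm_command --series '[{"tx":0,"ty":0.4,"tz":0.5,"wx":0,"wy":0,"wz":0,"claw":0},{"tx":0,"ty":0,"tz":0,"wx":0,"wy":0,"wz":0,"claw":0}]'

```text
time: 18.3
tool_pos: [0.6607, -0.0041, 0.0833]
tcp_rot: [-1.96, -2.456, -0.0]
ft_force: [-1.8, 0.8, -0.5]
opening: 0.0108
finger_force: 58.9
```

```bash
python3 -c "
from h import *
tip()"
```

```text
t 18.3 tip(stand mm) [64.4 15.4 77.8] tcp [660.7  -4.1  83.3] xyaw 102.82 tilt [ 0.  0. -1.] F stand [-1.57  1.2  -0.53] T [0.208 0.306 0.165]
```

Emit:
arm_command --series '[{"tx":0,"ty":0.4,"tz":0.4,"wx":0,"wy":0,"wz":0,"claw":0},{"tx":0,"ty":0,"tz":0,"wx":0,"wy":0,"wz":0,"claw":0}]'

```text
time: 18.55
tool_pos: [0.6611, -0.004, 0.0829]
tcp_rot: [1.96, 2.455, 0.0]
ft_force: [-1.7, -1.0, 0.9]
opening: 0.0112
finger_force: 58.9
```

```bash
python3 -c "
from h import *
tip()"
```

```text
t 18.55 tip(stand mm) [64.9 15.4 77.4] tcp [661.1  -4.   82.9] xyaw 102.81 tilt [ 1.e-04  1.e-04 -1.e+00] F stand [-1.9  -0.6   0.94] T [0.11  0.288 0.122]
```

Emit:
arm_command --series '[{"tx":0,"ty":0.4,"tz":0.5,"wx":0,"wy":0,"wz":0,"claw":0},{"tx":0,"ty":0,"tz":0,"wx":0,"wy":0,"wz":0,"claw":0}]'

```text
time: 18.8
tool_pos: [0.6615, -0.004, 0.0824]
tcp_rot: [1.96, 2.455, -0.0]
ft_force: [-1.3, -0.5, 0.7]
opening: 0.0114
finger_force: 59.1
```

```bash
python3 -c "
from h import *
tip()"
```

```text
t 18.8 tip(stand mm) [65.2 15.4 76.9] tcp [661.5  -4.   82.4] xyaw 102.81 tilt [ 0. -0. -1.] F stand [-1.38 -0.23  0.69] T [0.263 0.32  0.197]
```

Emit:
arm_command --series '[{"tx":0,"ty":0.3,"tz":0.4,"wx":0,"wy":0,"wz":0,"claw":0},{"tx":0,"ty":0,"tz":0,"wx":0,"wy":0,"wz":0,"claw":0}]'

```text
time: 19.05
tool_pos: [0.6617, -0.0039, 0.082]
tcp_rot: [-1.959, -2.455, 0.0]
ft_force: [-2.3, -0.8, 1.3]
opening: 0.0111
finger_force: 59.2
```

```bash
python3 -c "
from h import *
tip()"
```

```text
t 19.05 tip(stand mm) [65.4 15.4 76.5] tcp [661.7  -3.9  82. ] xyaw 102.82 tilt [-2.e-04 -0.e+00 -1.e+00] F stand [-2.37 -0.28  1.28] T [0.334 0.486 0.262]
```

The force is rising, so the pawl is on its stop. I'll ease off and withdraw.

Emit:
arm_command --series '[{"tx":0,"ty":-1.2,"tz":-1.2,"wx":0,"wy":0,"wz":0,"claw":0},{"tx":0,"ty":-1,"tz":-1,"wx":0,"wy":0,"wz":0,"claw":0},{"tx":-5,"ty":0,"tz":0,"wx":0,"wy":0,"wz":0,"claw":0},{"tx":-12,"ty":0,"tz":0,"wx":0,"wy":0,"wz":0,"claw":0},{"tx":-20,"ty":0,"tz":0,"wx":0,"wy":0,"wz":0,"claw":0},{"tx":-25,"ty":0,"tz":0,"wx":0,"wy":0,"wz":0,"claw":0},{"tx":-25,"ty":0,"tz":-10,"wx":0,"wy":0,"wz":0,"claw":0},{"tx":-20,"ty":0,"tz":-20,"wx":0,"wy":0,"wz":0,"claw":0},{"tx":0,"ty":0,"tz":-10,"wx":0,"wy":0,"wz":0,"claw":0},{"tx":0,"ty":0,"tz":0,"wx":0,"wy":0,"wz":0,"claw":0}]'

```text
time: 20.3
tool_pos: [0.6836, -0.1083, 0.1248]
tcp_rot: [1.959, 2.455, 0.002]
ft_force: [-0.3, -0.3, -2.3]
opening: 0.0109
finger_force: 58.8
```

```bash
python3 - <<'E'
from h import *
tip();delta([.5035,-.2564,.12],87.3)
d=cam('scene');W=cloud(d);C=d['color']
cv2.imwrite('pics/s4.png',cv2.resize(C[190:310,200:380][...,::-1],None,fx=4,fy=4,interpolation=cv2.INTER_CUBIC))
S=(W-O)@MS.T*1e3
k=(abs(S[...,1])<7)&(S[...,0]>30)&(S[...,0]<130)&(S[...,2]>50)&(S[...,2]<130)
q=S[k];q=q[np.argsort(q[:,0])];print('pawl prof',np.round(q[::max(1,len(q)//16)][:,[0,2]]).astype(int).tolist())
yw=102.8
m=(S[...,1]>-250)&(S[...,1]<-70)&(S[...,2]>90)&(S[...,2]<150)&(abs(S[...,0]-65)<20);P=S[m]
for y0 in range(-245,-65,15):
  q=P[abs(P[:,1]-y0)<5]
  if len(q)>4: print(y0,len(q),np.median(q,0).round(1))
print('tipmax',P[:,1].max())
E
```

```text
t 20.3 tip(stand mm) [ 63.7 -91.3 119.3] tcp [ 683.6 -108.3  124.8] xyaw 102.81 tilt [ 1.2e-03  6.0e-04 -1.0e+00] F stand [-0.38 -0.23 -2.31] T [ 0.148 -0.039  0.018]
t 20.3 pos [ 683.6 -108.3  124.8] xyaw 102.81 tilt [ 1.2e-03  6.0e-04 -1.0e+00] F [-0.32 -0.31 -2.31] open 0.0109 58.77666413784027
shift [-104.5 -208.4    4.5] wz 15.51
pawl prof [[30, 62], [34, 60], [39, 64], [44, 64], [48, 63], [51, 50], [55, 65], [59, 67], [64, 69], [68, 72], [74, 76], [78, 75], [82, 79], [87, 83], [92, 80], [94, 84], [98, 83]]
-245 44 [  69.2 -245.   125.8]
-230 27 [  69.4 -231.7  125.9]
-215 5 [  82.4 -214.8  110.7]
-200 30 [  68.9 -198.8  124.8]
-185 34 [  66.9 -185.5  123.5]
-170 30 [  66.9 -170.1  123.1]
-155 31 [  68.2 -154.6  123.2]
-140 31 [  66.5 -139.9  123.8]
-125 30 [  67.7 -125.4  124.2]
-110 29 [  67.4 -109.7  123. ]
-95 24 [ 66.8 -96.  123.7]
tipmax -91.11789477863212
```

View pics/s4.png

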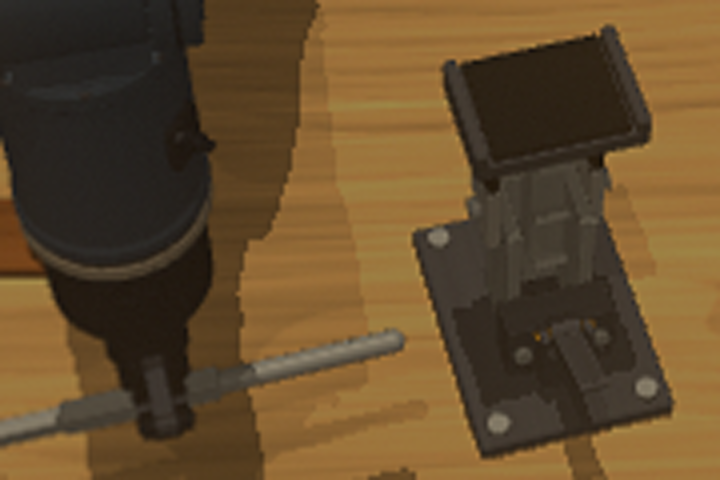

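The picture shows the pawl laid back from (570,335) to (595,385), about 65° past upright, and the horn tip clear at (400,340). Now I'll carry the horn back to its rests.

Emit:
arm_command --series '[{"tx":-20,"ty":-40,"tz":0,"wx":0,"wy":0,"wz":0,"claw":0},{"tx":-21,"ty":-42,"tz":0,"wx":0,"wy":0,"wz":0,"claw":0},{"tx":-21,"ty":-42,"tz":0,"wx":0,"wy":0,"wz":0,"claw":0},{"tx":-21,"ty":-42,"tz":0,"wx":0,"wy":0,"wz":0,"claw":0},{"tx":-21,"ty":-42,"tz":0,"wx":0,"wy":0,"wz":0,"claw":0},{"tx":0,"ty":0,"tz":0,"wx":0,"wy":0,"wz":8,"claw":0},{"tx":0,"ty":0,"tz":0,"wx":0,"wy":0,"wz":7.5,"claw":0},{"tx":0,"ty":0,"tz":20,"wx":0,"wy":0,"wz":0,"claw":0},{"tx":0,"ty":0,"tz":15,"wx":0,"wy":0,"wz":0,"claw":0},{"tx":0,"ty":0,"tz":0,"wx":0,"wy":0,"wz":0,"claw":0}]'

```text
time: 21.6
tool_pos: [0.5028, -0.2552, 0.0877]
tcp_rot: [-2.269, -2.168, 0.001]
ft_force: [-0.7, 1.1, -1.2]
opening: 0.011
finger_force: 58.9
```

```bash
python3 -c "
from h import *
delta([.5035,-.2564,.0555],87.26)"
```

```text
t 21.6 pos [ 502.8 -255.2   87.7] xyaw 87.39 tilt [-0.0027  0.0015 -1.    ] F [-0.73  1.08 -1.23] open 0.011 58.91442596912384
shift [-1.2  0.8 32.2] wz 0.13
```

Emit:
arm_command --series '[{"tx":-1.2,"ty":0.6,"tz":0,"wx":0,"wy":0,"wz":0,"claw":0},{"tx":0,"ty":0,"tz":10,"wx":0,"wy":0,"wz":0,"claw":0},{"tx":0,"ty":0,"tz":10,"wx":0,"wy":0,"wz":0,"claw":0},{"tx":0,"ty":0,"tz":5,"wx":0,"wy":0,"wz":0,"claw":0},{"tx":0,"ty":0,"tz":0,"wx":0,"wy":0,"wz":0,"claw":0}]'

```text
time: 22.22
tool_pos: [0.5039, -0.2573, 0.0636]
tcp_rot: [-2.272, -2.168, 0.001]
ft_force: [0.7, -0.4, -1.1]
opening: 0.011
finger_force: 58.9
```

```bash
python3 -c "
from h import *
delta([.5035,-.2564,.0555],87.26)"
```

```text
t 22.23 pos [ 503.9 -257.3   63.6] xyaw 87.32 tilt [-9.e-04  5.e-04 -1.e+00] F [ 0.74 -0.38 -1.08] open 0.011 58.92151236534119
shift [ 0.9 -0.4  8.1] wz 0.06
```

Emit:
arm_command --series '[{"tx":0.5,"ty":-0.4,"tz":3,"wx":0,"wy":0,"wz":0,"claw":0},{"tx":0,"ty":0,"tz":3,"wx":0,"wy":0,"wz":0,"claw":0},{"tx":0,"ty":0,"tz":1.5,"wx":0,"wy":0,"wz":0,"claw":0},{"tx":0,"ty":0,"tz":0,"wx":0,"wy":0,"wz":0,"claw":0}]'

```text
time: 22.72
tool_pos: [0.5037, -0.2569, 0.0566]
tcp_rot: [-2.273, -2.169, 0.0]
ft_force: [0.1, -0.3, -1.6]
opening: 0.011
finger_force: 58.9
```

```bash
python3 -c "
from h import *
delta([.5035,-.2564,.0555],87.26)"
```

```text
t 22.73 pos [ 503.7 -256.9   56.6] xyaw 87.32 tilt [-1.e-04  1.e-04 -1.e+00] F [ 0.12 -0.3  -1.57] open 0.011 58.92202913761139
shift [ 0.5 -0.3  1.1] wz 0.06
```

Still free. I'll go 1 mm further, release and rise.

Emit:
arm_command --series '[{"tx":0,"ty":0,"tz":1.0,"wx":0,"wy":0,"wz":0,"claw":0},{"tx":0,"ty":0,"tz":0,"wx":0,"wy":0,"wz":0,"claw":0},{"tx":0,"ty":0,"tz":0,"wx":0,"wy":0,"wz":0,"claw":0.5},{"tx":0,"ty":0,"tz":0,"wx":0,"wy":0,"wz":0,"claw":0.5},{"tx":0,"ty":0,"tz":0,"wx":0,"wy":0,"wz":0,"claw":0.5},{"tx":0,"ty":0,"tz":0,"wx":0,"wy":0,"wz":0,"claw":0.5},{"tx":0,"ty":0,"tz":0,"wx":0,"wy":0,"wz":0,"claw":0.5},{"tx":0,"ty":0,"tz":-15,"wx":0,"wy":0,"wz":0,"claw":0.5},{"tx":0,"ty":0,"tz":-35,"wx":0,"wy":0,"wz":0,"claw":0.5}]'

```text
time: 23.85
tool_pos: [0.5031, -0.2566, 0.1059]
tcp_rot: [-2.271, -2.167, 0.001]
ft_force: [-0.6, -0.1, -0.1]
opening: 0.0426
finger_force: 0.0
```

Emit:
arm_command --series '[{"tx":0,"ty":0,"tz":-55,"wx":0,"wy":0,"wz":0,"claw":0},{"tx":0,"ty":0,"tz":-55,"wx":0,"wy":0,"wz":0,"claw":0},{"tx":0,"ty":0,"tz":-40,"wx":0,"wy":0,"wz":0,"claw":0},{"tx":0,"ty":0,"tz":0,"wx":0,"wy":0,"wz":0,"claw":0}]'

```text
time: 24.35
tool_pos: [0.5052, -0.2573, 0.2601]
tcp_rot: [2.268, 2.164, 0.004]
ft_force: [-0.6, 0.2, -0.1]
opening: -0.0002
finger_force: 0.0
```

```bash
python3 - <<'E'
from h import *
tx=O+MS.T@[.0012,0,0]
print('saddle xy',tx)
delta([tx[0],tx[1],.27],102.8)
d=cam('wrist');cv2.imwrite('pics/w5.png',d['color'][...,::-1]);W=cloud(d);z=W[...,2];C=d['color'].astype(int);sat=C.max(-1)-C.min(-1)
m=(z>.046)&(z<.07)&(sat<40)&(W[...,0]>.45)&(W[...,0]<.56)&(W[...,1]<-.1);P=W[m]
for y0 in np.arange(-.44,-.12,.04):
    q=P[(abs(P[:,1]-y0)<.01)]
    if len(q)>5: print(round(y0,2),len(q),np.round([np.median(q[:,0]),np.percentile(q[:,2],90)],4))
E
```

```text
saddle xy [0.57487018 0.08826586 0.        ]
t 24.35 pos [ 505.2 -257.3  260.1] xyaw 87.31 tilt [ 0.0064 -0.003  -1.    ] F [-0.58  0.16 -0.1 ] open -0.0002 0.0
shift [348.4  53.5 -10.5] wz -15.49
-0.32 196 [0.5009 0.0565]
-0.28 259 [0.5029 0.0586]
-0.24 321 [0.5049 0.0586]
-0.2 358 [0.5066 0.0561]
-0.16 361 [0.5088 0.0562]
```

The shoehorn lies on its rests as before. Moving over the saddle with the fingers closed.

Emit:
arm_command --series '[{"tx":40,"ty":6,"tz":-11,"wx":0,"wy":0,"wz":0,"claw":0},{"tx":55,"ty":8,"tz":0,"wx":0,"wy":0,"wz":0,"claw":0},{"tx":55,"ty":8,"tz":0,"wx":0,"wy":0,"wz":0,"claw":0},{"tx":55,"ty":8,"tz":0,"wx":0,"wy":0,"wz":0,"claw":0},{"tx":55,"ty":9,"tz":0,"wx":0,"wy":0,"wz":0,"claw":0},{"tx":55,"ty":9,"tz":0,"wx":0,"wy":0,"wz":0,"claw":0},{"tx":33,"ty":6,"tz":0,"wx":0,"wy":0,"wz":0,"claw":0},{"tx":0,"ty":0,"tz":0,"wx":0,"wy":0,"wz":0,"claw":0},{"tx":0,"ty":0,"tz":0,"wx":0,"wy":0,"wz":0,"claw":0}]'

```text
time: 25.52
tool_pos: [0.5735, 0.0871, 0.2659]
tcp_rot: [-2.273, -2.168, 0.003]
ft_force: [-0.6, -0.2, 0.9]
opening: -0.0001
finger_force: 0.0
```

```bash
python3 -c "
from h import *
delta([.5749,.0883,.2365],87.3)"
```

```text
t 25.52 pos [573.5  87.1 265.9] xyaw 87.3 tilt [-0.0018 -0.0011 -1.    ] F [-0.57 -0.24  0.89] open -0.0001 0.0
shift [ 1.3  1.4 29.4] wz -0.0
```

Emit:
arm_command --series '[{"tx":1,"ty":1,"tz":12,"wx":0,"wy":0,"wz":0,"claw":0},{"tx":0,"ty":0,"tz":10,"wx":0,"wy":0,"wz":0,"claw":0},{"tx":0,"ty":0,"tz":5,"wx":0,"wy":0,"wz":0,"claw":0},{"tx":0,"ty":0,"tz":2,"wx":0,"wy":0,"wz":0,"claw":0},{"tx":0,"ty":0,"tz":1.5,"wx":0,"wy":0,"wz":0,"claw":0},{"tx":0,"ty":0,"tz":1.5,"wx":0,"wy":0,"wz":0,"claw":0},{"tx":0,"ty":0,"tz":1.5,"wx":0,"wy":0,"wz":0,"claw":0},{"tx":0,"ty":0,"tz":1.5,"wx":0,"wy":0,"wz":0,"claw":0}]'

```text
time: 26.52
tool_pos: [0.5751, 0.0891, 0.2318]
tcp_rot: [2.273, 2.169, 0.0]
ft_force: [-2.1, -1.1, 4.6]
opening: -0.0002
finger_force: 2.2
```

Emit:
arm_command --series '[{"tx":0,"ty":0,"tz":1.5,"wx":0,"wy":0,"wz":0,"claw":0},{"tx":0,"ty":0,"tz":1.5,"wx":0,"wy":0,"wz":0,"claw":0},{"tx":0,"ty":0,"tz":1.5,"wx":0,"wy":0,"wz":0,"claw":0}]'

```text
time: 26.9
tool_pos: [0.5751, 0.0892, 0.2273]
tcp_rot: [2.273, 2.169, 0.0]
ft_force: [-0.5, -0.5, 3.5]
opening: 0.0002
finger_force: 2.1
```

Emit:
arm_command --series '[{"tx":0,"ty":0,"tz":1.5,"wx":0,"wy":0,"wz":0,"claw":0},{"tx":0,"ty":0,"tz":1.5,"wx":0,"wy":0,"wz":0,"claw":0},{"tx":0,"ty":0,"tz":1.5,"wx":0,"wy":0,"wz":0,"claw":0}]'

```text
time: 27.28
tool_pos: [0.5751, 0.0892, 0.2226]
tcp_rot: [2.273, 2.169, 0.0]
ft_force: [-0.7, -1.4, 3.6]
opening: -0.0
finger_force: 2.1
```

The saddle slides under about 4 N.

Emit:
arm_command --series '[{"tx":0,"ty":0,"tz":2,"wx":0,"wy":0,"wz":0,"claw":0},{"tx":0,"ty":0,"tz":2,"wx":0,"wy":0,"wz":0,"claw":0},{"tx":0,"ty":0,"tz":2,"wx":0,"wy":0,"wz":0,"claw":0},{"tx":0,"ty":0,"tz":2,"wx":0,"wy":0,"wz":0,"claw":0},{"tx":0,"ty":0,"tz":2,"wx":0,"wy":0,"wz":0,"claw":0},{"tx":0,"ty":0,"tz":2,"wx":0,"wy":0,"wz":0,"claw":0},{"tx":0,"ty":0,"tz":2,"wx":0,"wy":0,"wz":0,"claw":0},{"tx":0,"ty":0,"tz":2,"wx":0,"wy":0,"wz":0,"claw":0},{"tx":0,"ty":0,"tz":1.5,"wx":0,"wy":0,"wz":0,"claw":0},{"tx":0,"ty":0,"tz":1.5,"wx":0,"wy":0,"wz":0,"claw":0}]'

```text
time: 28.52
tool_pos: [0.5751, 0.0892, 0.2037]
tcp_rot: [2.273, 2.169, 0.0]
ft_force: [-0.7, -0.1, 3.9]
opening: -0.0
finger_force: 2.1
```

Emit:
arm_command --series '[{"tx":0,"ty":0,"tz":1.0,"wx":0,"wy":0,"wz":0,"claw":0},{"tx":0,"ty":0,"tz":1.0,"wx":0,"wy":0,"wz":0,"claw":0}]'

```text
time: 28.78
tool_pos: [0.5751, 0.0892, 0.2017]
tcp_rot: [2.273, 2.169, 0.0]
ft_force: [0.4, -0.2, 3.9]
opening: -0.0
finger_force: 2.0
```

Emit:
arm_command --series '[{"tx":0,"ty":0,"tz":1.0,"wx":0,"wy":0,"wz":0,"claw":0},{"tx":0,"ty":0,"tz":1.0,"wx":0,"wy":0,"wz":0,"claw":0}]'

```text
time: 29.02
tool_pos: [0.5751, 0.0891, 0.1997]
tcp_rot: [2.273, 2.169, 0.0]
ft_force: [1.6, 0.5, 3.9]
opening: 0.0003
finger_force: 2.0
```

Emit:
arm_command --series '[{"tx":0,"ty":0,"tz":0.8,"wx":0,"wy":0,"wz":0,"claw":0},{"tx":0,"ty":0,"tz":0.8,"wx":0,"wy":0,"wz":0,"claw":0}]'

```text
time: 29.28
tool_pos: [0.5751, 0.0892, 0.1981]
tcp_rot: [2.273, 2.169, 0.0]
ft_force: [0.2, 0.8, 4.6]
opening: 0.0001
finger_force: 2.0
```

Emit:
arm_command --series '[{"tx":0,"ty":0,"tz":0.8,"wx":0,"wy":0,"wz":0,"claw":0},{"tx":0,"ty":0,"tz":0.8,"wx":0,"wy":0,"wz":0,"claw":0}]'

```text
time: 29.52
tool_pos: [0.5751, 0.0891, 0.1965]
tcp_rot: [2.273, 2.169, 0.0]
ft_force: [0.9, 0.7, 3.7]
opening: 0.0001
finger_force: 2.0
```

Emit:
arm_command --series '[{"tx":0,"ty":0,"tz":0.8,"wx":0,"wy":0,"wz":0,"claw":0},{"tx":0,"ty":0,"tz":0.8,"wx":0,"wy":0,"wz":0,"claw":0}]'

```text
time: 29.78
tool_pos: [0.5751, 0.0892, 0.1949]
tcp_rot: [2.273, 2.169, 0.0]
ft_force: [0.6, 1.4, 3.3]
opening: 0.0001
finger_force: 2.0
```

```bash
python3 -c "
from h import *
tip()"
```

```text
t 29.77 tip(stand mm) [ 34.9 120.8 189.4] tcp [575.1  89.2 194.9] xyaw 87.32 tilt [ 1.e-04  1.e-04 -1.e+00] F stand [0.92 1.18 3.3 ] T [ 0.078 -0.14   0.006]
```

Emit:
arm_command --series '[{"tx":0,"ty":0,"tz":0.8,"wx":0,"wy":0,"wz":0,"claw":0},{"tx":0,"ty":0,"tz":0.8,"wx":0,"wy":0,"wz":0,"claw":0}]'

```text
time: 30.02
tool_pos: [0.5751, 0.0891, 0.1933]
tcp_rot: [-2.273, -2.169, -0.0]
ft_force: [1.1, 0.9, 4.7]
opening: -0.0002
finger_force: 2.0
```

Emit:
arm_command --series '[{"tx":0,"ty":0,"tz":0.8,"wx":0,"wy":0,"wz":0,"claw":0},{"tx":0,"ty":0,"tz":0.6,"wx":0,"wy":0,"wz":0,"claw":0}]'

```text
time: 30.28
tool_pos: [0.5751, 0.0892, 0.1921]
tcp_rot: [2.273, 2.169, 0.0]
ft_force: [-0.2, 0.8, 7.7]
opening: -0.0
finger_force: 4.2
```

Emit:
arm_command --series '[{"tx":0,"ty":0,"tz":0.8,"wx":0,"wy":0,"wz":0,"claw":0},{"tx":0,"ty":0,"tz":0.6,"wx":0,"wy":0,"wz":0,"claw":0}]'

```text
time: 30.52
tool_pos: [0.5751, 0.0892, 0.1911]
tcp_rot: [2.273, 2.168, 0.001]
ft_force: [-1.3, 0.1, 12.5]
opening: -0.0
finger_force: 6.1
```

It has landed at about 12.5 N. Hold.

Emit:
arm_command --series '[{"tx":0,"ty":0,"tz":0,"wx":0,"wy":0,"wz":0,"claw":0},{"tx":0,"ty":0,"tz":0,"wx":0,"wy":0,"wz":0,"claw":0},{"tx":0,"ty":0,"tz":0,"wx":0,"wy":0,"wz":0,"claw":0}]'

```text
time: 30.9
tool_pos: [0.5751, 0.0891, 0.1911]
tcp_rot: [2.273, 2.168, 0.001]
ft_force: [-0.7, 0.5, 9.9]
opening: 0.0002
finger_force: 5.1
```

Emit:
arm_command --series '[{"tx":0,"ty":0,"tz":0,"wx":0,"wy":0,"wz":0,"claw":0},{"tx":0,"ty":0,"tz":0,"wx":0,"wy":0,"wz":0,"claw":0},{"tx":0,"ty":0,"tz":0,"wx":0,"wy":0,"wz":0,"claw":0},{"tx":0,"ty":0,"tz":0,"wx":0,"wy":0,"wz":0,"claw":0},{"tx":0,"ty":0,"tz":0,"wx":0,"wy":0,"wz":0,"claw":0},{"tx":0,"ty":0,"tz":0,"wx":0,"wy":0,"wz":0,"claw":0},{"tx":0,"ty":0,"tz":0,"wx":0,"wy":0,"wz":0,"claw":0},{"tx":0,"ty":0,"tz":0,"wx":0,"wy":0,"wz":0,"claw":0}]'

```text
time: 31.9
tool_pos: [0.5751, 0.0892, 0.1911]
tcp_rot: [2.273, 2.168, 0.001]
ft_force: [-1.8, 0.4, 10.0]
opening: -0.0002
finger_force: 5.1
```

Emit:
arm_command --series '[{"tx":0,"ty":0,"tz":-1,"wx":0,"wy":0,"wz":0,"claw":0},{"tx":0,"ty":0,"tz":-2,"wx":0,"wy":0,"wz":0,"claw":0},{"tx":0,"ty":0,"tz":-10,"wx":0,"wy":0,"wz":0,"claw":0},{"tx":0,"ty":0,"tz":-30,"wx":0,"wy":0,"wz":0,"claw":0},{"tx":-50,"ty":0,"tz":-20,"wx":0,"wy":0,"wz":0,"claw":0},{"tx":-60,"ty":0,"tz":0,"wx":0,"wy":0,"wz":0,"claw":0},{"tx":-60,"ty":0,"tz":0,"wx":0,"wy":0,"wz":0,"claw":0},{"tx":0,"ty":0,"tz":0,"wx":0,"wy":0,"wz":0,"claw":0}]'

```text
time: 32.9
tool_pos: [0.5663, -0.0872, 0.2537]
tcp_rot: [2.281, 2.158, -0.004]
ft_force: [-0.6, 1.1, 0.6]
opening: -0.0001
finger_force: 0.0
```

```bash
python3 - <<'E'
from h import *
d=cam('scene');W=cloud(d);S=(W-O)@MS.T*1e3
k=(abs(S[...,0])<25)&(abs(S[...,1])<30)&(S[...,2]>140);print('saddle z',np.median(S[k][:,2])-154)
k=(abs(S[...,1])<7)&(S[...,0]>85)&(S[...,0]<105)&(S[...,2]>50)&(S[...,2]<130);print('pawl nose',np.median(S[k],0))
E
```

```text
saddle z 11.682340414541216
pawl nose [92.36167561  1.01234651 83.00364577]
```

The saddle stays down at about 12 mm and the pawl is still back, so I'll hand the job in.

```bash
python3 -c "
from cell import ctrl
print(ctrl.job_done())"
```

```text
the job is handed in; nothing more can be done
None
```

I've handed the job in: the pawl lies back on its stop, the shoehorn is back on its rests, and the saddle stayed down at about 12 mm after I held it on its end stop with 10–12 N for over a second. The hand-in returned no verdict.

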